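Set up the spray bar and air regulator for priming plinths

TASK

Get the spray station ready to prime the display plinths. Lay every wooden plinth flat on the narrow spray bar, lengthwise along it and centred across it, with a small clear gap between neighbours; and on the air regulator swing the lock collar fully open, then turn the knob until its white pointer is exactly at the brass marker, then swing the collar back home to its white locked mark so that the pointer stays at the marker. The plinths may be done before or after the regulator; leave the paint jars and the mixing dish where they are.

Things in the scene. Friction and masses are not known exactly. Their poses are not given: they have to be found in the camera images.
- plinth0: one of 3 to 5 identical oblong dark wooden display plinths lying flat on the bench: a slab 56 x 40 x 12 mm with a 46 x 30 x 8 mm step on it, 20 mm high in all, about 50 g. Origin: centre of the underside; x along the 56 mm, y along the 40 mm, z up through the step. None if it is absent in this run
- plinth1: one of 3 to 5 identical oblong dark wooden display plinths lying flat on the bench: a slab 56 x 40 x 12 mm with a 46 x 30 x 8 mm step on it, 20 mm high in all, about 50 g. Origin: centre of the underside; x along the 56 mm, y along the 40 mm, z up through the step. None if it is absent in this run
- plinth2: one of 3 to 5 identical oblong dark wooden display plinths lying flat on the bench: a slab 56 x 40 x 12 mm with a 46 x 30 x 8 mm step on it, 20 mm high in all, about 50 g. Origin: centre of the underside; x along the 56 mm, y along the 40 mm, z up through the step. None if it is absent in this run
- plinth3: one of 3 to 5 identical oblong dark wooden display plinths lying flat on the bench: a slab 56 x 40 x 12 mm with a 46 x 30 x 8 mm step on it, 20 mm high in all, about 50 g. Origin: centre of the underside; x along the 56 mm, y along the 40 mm, z up through the step. None if it is absent in this run
- plinth4: one of 3 to 5 identical oblong dark wooden display plinths lying flat on the bench: a slab 56 x 40 x 12 mm with a 46 x 30 x 8 mm step on it, 20 mm high in all, about 50 g. Origin: centre of the underside; x along the 56 mm, y along the 40 mm, z up through the step. None if it is absent in this run
- bar_top (a point): the spray bar, a fixed narrow level aluminium rail of T section: centre of its top face, 45 mm above the bench. The top is 26 mm wide (x) and 370 mm long (y), z up; narrower than a plinth, so a plinth laid lengthwise overhangs it 7 mm each side. Web below the top 18 mm wide; two flat feet, 70 mm across and 5 mm high, under the ends
- regulator: fixed air regulator: round grey foot 140 mm wide, 28 mm high; above it on its upright axis a lock collar, a scale disc and a black knob; clear filter bowl, 48 mm wide, 68 high, 100 mm off on its +x side. Origin: on the axis at bench height, z up. White block on the foot's rim on the -x side: locked mark; thin black line 1.2 rad clockwise of it (from above): open mark
- collar (a joint): angle of the lock collar about the regulator's axis, rad: 0 = locked (tab at the white mark, end stop), 1.2 = fully open (tab at the black line, end stop); grows clockwise seen from above. Stays where it is left; about 0.12 Nm of friction. The collar is an 80 mm ring 30 to 40 mm above the bench
- collar_tab (a point): top centre of the collar's upright tab, 66 mm above the bench and 57 mm from the axis; the tab is 10 mm thick along the way it swings, 18 mm long radially, and stands from 30 to 66 mm above the bench, straight out from the axis
- knob (a joint): angle of the regulator's knob about the same upright axis, rad: grows anticlockwise seen from above, 0 = pointer towards the regulator's +x, stops at -2.7 and 2.7. Stays where it is left; 0.04 Nm of friction
- knob_grip (a point): on the knob's axis, 84 mm above the bench, the height to grip; the grip is a black bar 44 mm long (along the direction of the pointer), 14 mm thick, from 66 to 98 mm above the bench; point x points towards the pointer, and a white stripe on its top lies at the pointer's end
- pointer (a point): tip of the knob's white pointer, 35 mm from the axis, 58 mm above the bench
- marker_tip (a point): inner end of the brass marker clip fixed on the regulator's scale: 35 mm from the axis, 58 mm above the bench; the clip is 6 mm wide, reaches from 35 to 48 mm from the axis, its top 59 mm above the bench. It is at another angle in each run and is always reached by turning the knob anticlockwise from its start
- jar0: bystander: squat glass paint jar 38 mm in diameter, 48 mm high, loose; origin at the centre of its underside
- jar1: bystander: another such paint jar, loose
- jar2: bystander: another such paint jar, loose, beyond the bar
- dish: bystander: small steel mixing dish 56 mm in diameter, 30 mm high, loose; origin at the centre of its underside
Things that resemble listed ones, but are neither listed nor needed, are in the scene too. Leave any green, red or turquoise look-alike of the plinth2 alone.

How it is judged (in metres and radians):
On the way, in this order (a step that is already met when the one before it is completed fails the run):
1. the lock collar is swung open (beyond 1.0 rad) (value of joint collar above 1 rad), for 0.2 s.
2. with the collar open, the knob's pointer is brought to the marker (within 4 mm) (horizontal distance between pointer and marker_tip below 0.004 m and value of joint collar above 0.9 rad), for 0.4 s.
3. the collar is swung home to its locked mark (within 0.08 rad) with the pointer still at the marker (horizontal distance between pointer and marker_tip below 0.004 m and value of joint collar below 0.08 rad), for 0.3 s.
At the end, for the whole second after the job is handed in: Each plinth flat (0.12 rad, either way up) and at rest on the bar, within 12 mm of its centre line and 170 mm of its middle, long side along it (0.25 rad), centres 58 mm or more apart; pointer tip within 4 mm of the marker tip; collar within 0.08 rad of locked (all of step 3 and x of plinth0 in the frame of bar_top between -0.012 and 0.012 m and y of plinth0 in the frame of bar_top between -0.17 and 0.17 m and z of plinth0 in the frame of bar_top between -0.004 and 0.025 m and angle between the z axis of each of plinth0, plinth1, plinth2, plinth3, plinth4 and the z axis of bar_top, either way round below 0.12 rad and angle between the x axis of each of plinth0, plinth1, plinth2, plinth3, plinth4 and the y axis of bar_top, either way round below 0.25 rad and linear speed of each of plinth0, plinth1, plinth2, plinth3, plinth4 below 0.02 m/s and x of plinth1 in the frame of bar_top between -0.012 and 0.012 m and y of plinth1 in the frame of bar_top between -0.17 and 0.17 m and z of plinth1 in the frame of bar_top between -0.004 and 0.025 m and x of plinth2 in the frame of bar_top between -0.012 and 0.012 m and y of plinth2 in the frame of bar_top between -0.17 and 0.17 m and z of plinth2 in the frame of bar_top between -0.004 and 0.025 m and x of plinth3 in the frame of bar_top between -0.012 and 0.012 m and y of plinth3 in the frame of bar_top between -0.17 and 0.17 m and z of plinth3 in the frame of bar_top between -0.004 and 0.025 m and x of plinth4 in the frame of bar_top between -0.012 and 0.012 m and y of plinth4 in the frame of bar_top between -0.17 and 0.17 m and z of plinth4 in the frame of bar_top between -0.004 and 0.025 m and horizontal distance between plinth0 and plinth1 above 0.058 m and horizontal distance between each of plinth0, plinth1 and plinth2 above 0.058 m and horizontal distance between each of plinth0, plinth1, plinth2 and plinth3 above 0.058 m and horizontal distance between each of plinth0, plinth1, plinth2, plinth3 and plinth4 above 0.058 m); the robot touches nothing.
It fails at once if a paint jar or the dish is moved by more than 50 mm (distance of any of jar0, jar1, jar2, dish from where it was at the start of the episode above 0.05 m).
It fails at once if a paint jar or the dish is tipped over (angle between any of jar0, jar1, jar2, dish's own z axis and vertical above 0.6 rad).
Of plinth0, plinth1, plinth2, plinth3, plinth4 only 3 to 5 are there at a start; the rules pass over those that are not, and their reading is None.
At some moment in a run one of plinth0, plinth1, plinth2, plinth3, plinth4 may be knocked a few centimetres aside while the robot is not near it.
Once in a run the grip may slacken for a moment while it holds something.
It also fails if it takes over 210 s, if anything falls off the work surface, if the arm or the gripper's body presses on something with over 40 N, if the wrist force passes 120 N, or if a joint passes its speed limit or range.

ROBOT

A 7-joint arm with a two-finger parallel gripper is mounted at the origin on the work surface. World frame = base frame: x ahead of the robot, y to its left, z up, the work surface at z = 0. Lengths are in m, angles in degrees, forces in N, time in s.
With the tool pointing down it reaches from about 0.425 to 1.025 m from the base axis. Payload 9.4 kg.
Tool frame: the origin (TCP) lies at the very end of the fingers, on their centre line; the grasp point (between the pads) lies 19 mm behind it (manip.tcp_to_grasp is the distance from the TCP to the grasp point, in m); z points along the fingers, y is the line along which they close (so a half turn about z gives the same grasp; the last joint's range is limited). The gripper opens to 93 mm and grips with 3 to 60 N. Pads are 15 mm wide; open, the fingers measure 128 mm over their backs; the gripper's body (75 mm by 188 mm) begins 65 mm behind the grasp point.
Start: joints at [-68.222, 34.337, -0.143, 91.639, 0.103, 54.024, -4.572], TCP at [0.32, 0.651, 0.219] pointing down, gripper open.
Joint ranges: [-147.43, 147.43], [-19.82, 112.94], [-74.19, 73.91], [6.32, 146.72], [-59.91, 239.91], [6.04, 106.73], [-150.56, 150.56]. Speed limits (degrees/s): [127.2, 127.2, 172.46, 172.46, 180, 180, 180].

INTERFACE

Orientations are given as [roll, pitch, yaw] about the fixed x, y, z axes, in that order (R = Rz(yaw) Ry(pitch) Rx(roll)).
In Python, from station import manip gives the robot as it stands. The module is installed in compiled form; this text tells all that it offers.
- The arm moves only by the shell command python3 -m pendant 'ROWS' [FORCE]. ROWS is JSON, a list of rows, each a list of 3 entries, a list of its own where there are three numbers: the shift along the tool's x, y, z in m, then the turn, a rotation vector about the tool's x, y, z in degrees, then the closure, from -1 (fully open) to 1 (shut). A call has 1 to 12 rows; each row shifts and turns the commanded pose from where the row before left it, along the tool's axes as they then stand; what a row does not reach is not made up. A row lasts 1/10 s, in which the tool goes at most 50 mm and 8.59 degrees, less where a joint would pass 70% of its speed; a pose out of reach is approached as far as the arm can. A call with a gripper value outside its range is refused whole. The fingers move at their own pace and stop on an object; FORCE is the grip in N (left out, the last holds). Time passes only in rows, so rows that do not move let the fingers close. It gives the time, the measured TCP pose, the force, the opening and the grip force at its end, in the units of the state.
- manip.state(): the state, without advancing time (a new reading comes with each control period).
- manip.grab_frame(name): name is "scene" or "top" or "wrist"; returns a dict with "img" (420x560x3 uint8, red, green, blue), "mtx" (3x3 intrinsics, pixels), "rvec" (rotation vector, rad) and "tvec" (3), from world to camera coordinates, as OpenCV has them. Camera axes: x right, y down, z forward; pixel columns grow to the right and rows downward; lengths in m; the calibration is good to about 2 mm. The wrist camera is an equidistant fisheye: a pixel r from the principal point sees the ray r / f radians off the axis. A picture is of the moment at which its call begins. There is no depth.
- manip.finish_job(): hands the job in; it is judged then, once.
The state is a dict: "time_s": time; "joints": joint angles; "dq": joint speeds; "joint_efforts": joint torques, N m; "tcp_pos": TCP position; "tcp_rot": TCP orientation; "force": force on the tool from outside, world axes, zero at the start; "wrist_torque": the same for the moment, N m; "finger_gap": finger opening in m; "grip_force": force on a finger pad.
Only numpy, scipy, OpenCV 4.12 (cv2) and the standard library are available. Lean on these libraries where they do the work, as an engineer would, in place of code of your own. Each camera call takes 0.05 s, during which the arm holds its last target. There are 200 camera calls.

## Working session

There is one attempt and no reset: what is moved stays moved. The work goes in short steps, Python scripts to look and compute and a shell command to move; the robot and the scene stay as the last step left them, time stands still between calls to the robot, and variables do not carry over. Pictures are saved under pics/ and viewed, at most 14 in all, crops included, and the job is handed in when it is done.

```bash
mkdir -p pics; cat > h.py <<'E'
import numpy as np, cv2
from station import manip
from scipy.spatial.transform import Rotation as R
def grab(n, save=None):
    f=manip.grab_frame(n)
    if save: cv2.imwrite('pics/'+save+'.png', cv2.cvtColor(f['img'],cv2.COLOR_RGB2BGR))
    np.savez('last_'+n+'.npz',**f); return f
def load(n): return dict(np.load('last_'+n+'.npz'))
def ray(f,uv,fish=False):
    K=f['mtx'];x=(uv[0]-K[0,2])/K[0,0];y=(uv[1]-K[1,2])/K[1,1]
    if fish:
        r=np.hypot(x,y); s=np.sin(r)/max(r,1e-9); d=np.array([x*s,y*s,np.cos(r)])
    else: d=np.array([x,y,1.])
    Rm=cv2.Rodrigues(np.array(f['rvec'],float))[0]; t=np.array(f['tvec'],float).ravel()
    d=Rm.T@d; return -Rm.T@t, d/np.linalg.norm(d)
def onz(f,uv,z,fish=False):
    o,d=ray(f,uv,fish); return o+d*(z-o[2])/d[2]
def tri(f1,u1,f2,u2,fi1=False,fi2=False):
    o1,d1=ray(f1,u1,fi1);o2,d2=ray(f2,u2,fi2)
    A=np.c_[d1,-d2];s=np.linalg.lstsq(A,o2-o1,rcond=None)[0]
    a=o1+s[0]*d1;b=o2+s[1]*d2; return (a+b)/2, np.linalg.norm(a-b)
def proj(f,p,fish=False):
    Rm=cv2.Rodrigues(np.array(f['rvec'],float))[0]; c=Rm@np.array(p,float)+np.array(f['tvec'],float).ravel()
    K=f['mtx']
    if fish:
        r=np.hypot(c[0],c[1]); th=np.arctan2(r,c[2]); c=np.array([c[0]/r*th,c[1]/r*th,1])
    return np.array([K[0,0]*c[0]/c[2]+K[0,2],K[1,1]*c[1]/c[2]+K[1,2]])
E
python3 - <<'E'
from h import *
np.set_printoptions(precision=3,suppress=True)
for n in ['scene','top','wrist']:
    f=grab(n,n+'0'); o,d=ray(f,f['mtx'][:2,2]); print(n,f['mtx'].tolist(),o,d)
print(manip.state())
E
```

```text
scene [[413.1824204853251, 0.0, 273.7000166743816], [0.0, 413.1824204853251, 210.19134880799132], [0.0, 0.0, 1.0]] [ 0.914 -0.585  0.778] [-0.371  0.566 -0.736]
top [[386.00551057438605, 0.0, 280.55087357715007], [0.0, 386.00551057438605, 207.90371426587734], [0.0, 0.0, 1.0]] [ 0.302 -0.032  1.223] [ 0.212 -0.013 -0.977]
wrist [[325.19226210127806, 0.0, 277.89568315109886], [0.0, 325.19226210127806, 213.1881453134835], [0.0, 0.0, 1.0]] [0.25  0.686 0.385] [ 0.248 -0.123 -0.961]
{'time_s': 0.15, 'joints': array([-68.223,  34.375,  -0.145,  91.67 ,   0.105,  54.025,  -4.57 ]), 'dq': array([-0.097, -0.086, -0.035, -0.138, -0.017, -0.081,  0.029]), 'joint_efforts': array([  0.004, -76.559,   1.499, -25.256,  -0.052,   0.015,   0.   ]), 'tcp_pos': array([0.32 , 0.65 , 0.218]), 'tcp_rot': array([-179.931,    0.008,  153.834]), 'force': array([-0.117, -1.058, -1.76 ]), 'wrist_torque': array([ 0.008,  0.071, -0.028]), 'grip_force': 0.0, 'finger_gap': 0.09330014472628118}
```

View pics/top0.png

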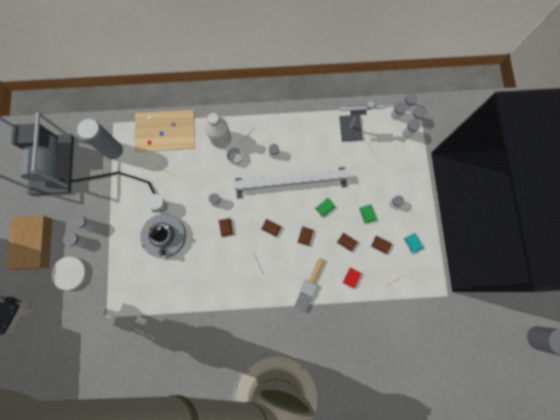

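View pics/scene0.png

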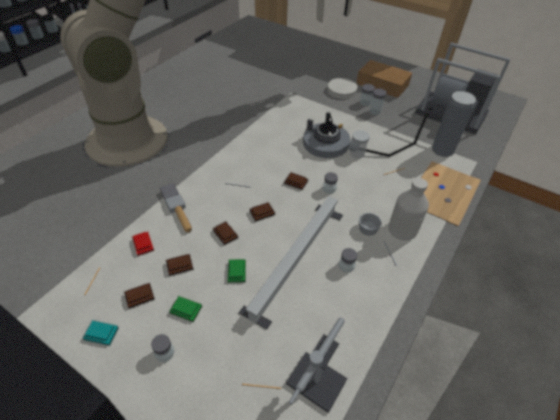

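The top view shows five dark plinths, at px (226,227), (271,228), (306,236), (347,242) and (381,244). The look-alikes are green (325,207) and (368,213), turquoise (414,243) and red (352,278). The bar runs from (237,185) to (350,177), and the regulator is at (161,236). The scene view agrees.

```bash
cat > seg.py <<'E'
from h import *
def plinths(f,amin,amax,roi):
    im=f['img'].astype(int); r,g,b=im[...,0],im[...,1],im[...,2]
    m=((r<110)&(r-b>18)&(g<70)&(r-g>10)).astype(np.uint8)
    x0,y0,x1,y1=roi; mm=np.zeros_like(m); mm[y0:y1,x0:x1]=m[y0:y1,x0:x1]
    mm=cv2.morphologyEx(mm,cv2.MORPH_CLOSE,np.ones((3,3)))
    n,l,s,c=cv2.connectedComponentsWithStats(mm)
    return [(c[i],s[i,4],l==i) for i in range(1,n) if amin<s[i,4]<amax]
E
python3 - <<'E'
from seg import *
np.set_printoptions(precision=4,suppress=True)
ft,fs=load('top'),load('scene')
T=plinths(ft,40,600,(190,190,430,300)); S=plinths(fs,60,2000,(90,160,350,340))
for c,a,m in T:
    best=min(((tri(ft,c,fs,s[0]),s[0]) for s in S),key=lambda q:q[0][1])
    ys,xs=np.nonzero(m); P=np.array([onz(ft,(x,y),.014)[:2] for x,y in zip(xs,ys)])
    w,v=np.linalg.eigh(np.cov(P.T)); ax=v[:,1]
    print('top',c,a,'at z14',onz(ft,c,.014),'yaw',np.degrees(np.arctan2(ax[1],ax[0]))%180,np.sqrt(12*w),'tri',best)
for u in [(240,187),(348,178)]: print(onz(ft,u,.045))
im=ft['img'];a=cv2.resize(im[200:270,120:200],None,fx=5,fy=5,interpolation=cv2.INTER_CUBIC)
im=fs['img'];b=cv2.resize(im[100:170,290:370],None,fx=5,fy=5,interpolation=cv2.INTER_CUBIC)
cv2.imwrite('pics/reg0.png',cv2.cvtColor(np.hstack([a,b]),cv2.COLOR_RGB2BGR))
E
```

```text
top [225.8986 227.223 ] 148 at z14 [0.5117 0.1281 0.014 ] yaw 5.119588327529982 [0.0319 0.0471] tri ((array([0.5139, 0.1298, 0.0091]), np.float64(0.0032722141984933453)), array([296.1186, 180.3093]))
top [271.0496 227.5177] 141 at z14 [ 0.502  -0.0148  0.014 ] yaw 58.985396550758345 [0.03  0.048] tri ((array([ 0.5032, -0.0144,  0.0085]), np.float64(0.0007388926632541848)), array([261.7427, 211.2033]))
top [305.3143 235.9143] 140 at z14 [ 0.4686 -0.1212  0.014 ] yaw 161.07809531413412 [0.0306 0.0457] tri ((array([ 0.4698, -0.1212,  0.0076]), np.float64(0.0011760324863073447)), array([224.943 , 232.5209]))
top [347.0414 241.869 ] 145 at z14 [ 0.4417 -0.2508  0.014 ] yaw 53.79732752321065 [0.0306 0.047 ] tri ((array([ 0.4426, -0.2517,  0.0074]), np.float64(0.0005994156080108822)), array([179.0417, 264.131 ]))
top [381.0733 244.6667] 150 at z14 [ 0.4263 -0.3566  0.014 ] yaw 58.99565836294658 [0.0308 0.0476] tri ((array([ 0.4269, -0.3586,  0.0072]), np.float64(0.00026122890784117155)), array([138.629 , 294.9582]))
[0.6323 0.0754 0.045 ]
[ 0.6408 -0.2682  0.045 ]
```

View pics/reg0.png

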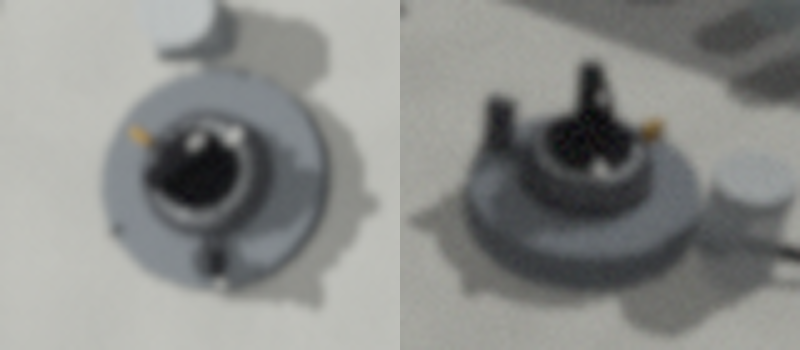

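View pics/wrist0.png

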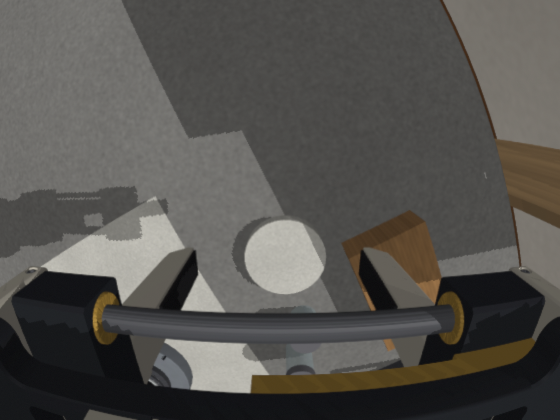

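```bash
cat >> h.py <<'E'
def togo(p,yaw,rp=True):
    s=manip.state(); r=s['tcp_rot']; dy=(yaw-r[2]+180)%360-180
    cur=R.from_euler('xyz',r,degrees=True); tgt=R.from_euler('xyz',[180,0,yaw],degrees=True)
    rv=(cur.inv()*tgt).as_rotvec(degrees=True)
    sh=tgt.inv().apply(np.array(p)-s['tcp_pos'])
    print('t',round(s['time_s'],2),'pos',np.round(s['tcp_pos'],4),'rot',np.round(r,2),'gap',round(s['finger_gap'],4),'| TURN FIRST rv',np.round(rv,1),'then shift',np.round(sh,4))
E
python3 - <<'E'
from h import *
np.set_printoptions(precision=4,suppress=True)
f=load('top')
c=lambda u,v:(120+u/5-.4,200+v/5-.4)
for n,u,v,z in [('foot',215,178,.028),('tab',212,245,.066),('white',221,284,.03),('black',115,228,.028),('brass in',150,145,.058),('brass out',134,129,.058),('wdotR',235,135,.058),('wdotL',195,140,.098),('bowl',178,10,.068),('knob ctr',197,170,.098)]:
    print(n,onz(f,c(u,v),z)[:2])
togo((.46,.33,.30),180)
E
```

```text
foot [0.4962 0.3242]
tab [0.4496 0.3145]
white [0.4298 0.3197]
black [0.4687 0.386 ]
brass in [0.5142 0.3549]
brass out [0.5247 0.3648]
wdotR [0.5172 0.3031]
wdotL [0.5082 0.3151]
bowl [0.5954 0.3353]
knob ctr [0.4902 0.3139]
t 0.15 pos [0.3196 0.6503 0.218 ] rot [-179.93    0.01  153.83] gap 0.0933 | TURN FIRST rv [ -0.1  -0.  -26.2] then shift [-0.1404 -0.3203 -0.082 ]
```

```bash
python3 -m pendant '[[[0,0,-0.02],[0,0,-6.55],-1],[[0,0,-0.02],[0,0,-6.55],-1],[[0,0,-0.02],[0,0,-6.55],-1],[[0,0,-0.022],[0,0,-6.55],-1],[[-0.02,-0.045,0],[0,0,0],-1],[[-0.02,-0.045,0],[0,0,0],-1],[[-0.02,-0.045,0],[0,0,0],-1],[[-0.02,-0.045,0],[0,0,0],-1],[[-0.02,-0.045,0],[0,0,0],-1],[[-0.02,-0.045,0],[0,0,0],-1],[[-0.02,-0.05,0],[0,0,0],-1],[[0,0,0],[0,0,0],-1]]'; python3 - <<'E'
from h import *
grab('wrist','w1'); togo((.46,.33,.30),180)
E
```

```text
time_s: 1.35
tcp_pos: [0.4617, 0.3268, 0.3007]
tcp_rot: [-179.8, 0.1, 179.5]
force: [0.3, 0.2, 1.1]
finger_gap: 0.0929
grip_force: 0.0
t 1.4 pos [0.4602 0.3306 0.3008] rot [-1.7993e+02  4.0000e-02  1.7967e+02] gap 0.0928 | TURN FIRST rv [-0.1  0.  -0.3] then shift [ 0.0002 -0.0006  0.0008]
```

View pics/w1.png

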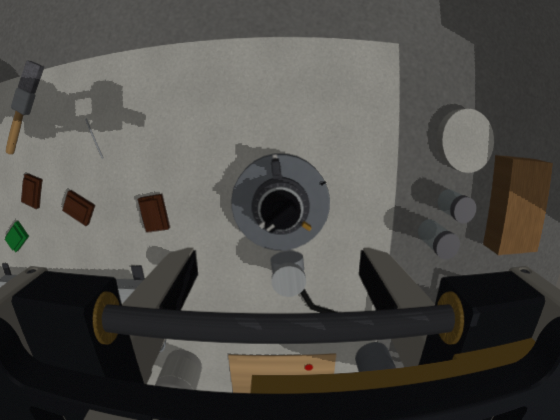

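```bash
cp last_wrist.npz w1.npz; python3 -m pendant '[[[-0.01,0,0.04],[0,0,0],-1],[[-0.01,0,0.05],[0,0,0],-1],[[0,0,0.02],[0,0,0],-1],[[0,0,0],[0,0,0],-1],[[0,0,0],[0,0,0],-1]]'; python3 - <<'E'
from h import *
f=grab('wrist'); togo((.46,.33,.30),180)
u=proj(f,(.49,.322,.05),True); print(u)
x,y=int(u[0]),int(u[1])
cv2.imwrite('pics/w2.png',cv2.cvtColor(cv2.resize(f['img'][y-75:y+75,x-85:x+85],None,fx=4,fy=4,interpolation=cv2.INTER_CUBIC),cv2.COLOR_RGB2BGR)); print(x-85,y-75)
E
```

```text
time_s: 1.9
tcp_pos: [0.4779, 0.3355, 0.1919]
tcp_rot: [180.0, -0.0, -179.9]
force: [0.3, -0.0, -0.1]
finger_gap: 0.0929
grip_force: 0.0
t 1.95 pos [0.4784 0.3357 0.1927] rot [ 1.7993e+02  5.0000e-02 -1.7990e+02] gap 0.0928 | TURN FIRST rv [0.1 0.1 0.1] then shift [ 0.0184 -0.0057 -0.1073]
[262.75401065 213.54473111]
177 138
```

View pics/w2.png

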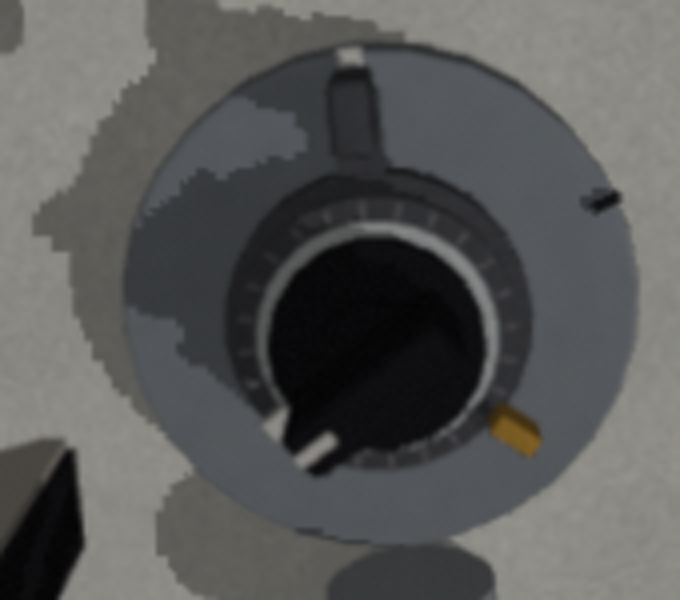

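The crop (origin 177,138, scale 4) shows:
- Tab at the white mark: (355,115)
- Black open line: (602,200)
- Pointer: (275,425), lower left
- Grip stripe: (315,450)
- Brass marker, inner end: (500,418)

```bash
cp last_wrist.npz w2.npz; python3 - <<'E'
from h import *
np.set_printoptions(precision=4,suppress=True)
f=load('wrist'); g=dict(np.load('w1.npz')); t=load('top')
c=lambda u,v:(177+(u+.5)/4-.5,138+(v+.5)/4-.5)
P=[onz(f,c(u,v),.028,True)[:2] for u,v in [(122,290),(638,290),(390,43),(385,545),(180,130),(590,145),(590,455),(185,450)]]
P=np.array(P);A=np.c_[2*P,np.ones(8)];s=np.linalg.lstsq(A,(P**2).sum(1),rcond=None)[0];C=s[:2];print('foot',C,'r',np.sqrt(s[2]+C@C))
for n,u,v,z in [('tab',352,72,.066),('tabinner',352,150,.066),('tabbase',360,160,.05),('white',350,57,.03),('black',600,200,.028),('brass in',500,416,.059),('brass out',540,445,.059),('pointer',275,424,.058),('stripe',315,450,.098)]:
    p=onz(f,c(u,v),z,True)[:2]; d=p-C; print(n,p,'r',np.hypot(*d),'ang',np.degrees(np.arctan2(d[1],d[0])))
print('tri foot w2/top', tri(f,proj(f,[*C,.028],True),t,(162.6,235.2),True,False))
print('tri foot w2/w1', tri(f,proj(f,[*C,.028],True),g,(280.5,201.5),True,True))
print('tri brass w2/top', tri(f,c(515,428),t,(148,226.8),True,False), 'stripe',tri(f,c(315,450),t,(158.6,227.6),True,False))
E
```

```text
foot [0.4974 0.3308] r 0.06980547085450126
tab [0.4311 0.3249] r 0.06660500562068239 ang -174.87542075509128
tabinner [0.449  0.3248] r 0.04883680910481811 ang -172.9042467627614
tabbase [0.454 0.326] r 0.04365475957409285 ang -173.7178084667512
white [0.431  0.3229] r 0.06692046819493612 ang -173.21604904779315
black [0.468  0.3878] r 0.06413427468688249 ang 117.32096280995071
brass in [0.5162 0.3605] r 0.03508591768250212 ang 57.734046453711954
brass out [0.524  0.3707] r 0.0479137307497466 ang 56.38764528706327
pointer [0.5189 0.3047] r 0.0337988043439033 ang -50.6033931751328
stripe [0.5092 0.3175] r 0.01775901909134273 ang -48.5861514883333
tri foot w2/top (array([0.5006, 0.3299, 0.0114]), np.float64(0.003495083291711528))
tri foot w2/w1 (array([0.4819, 0.3311, 0.0802]), np.float64(0.0014946191404768979))
tri brass w2/top (array([0.5232, 0.3646, 0.0466]), np.float64(0.002585463190552149)) stripe (array([0.5097, 0.3168, 0.0946]), np.float64(0.001951780230859236))
```

Radii check out: foot 69.8 mm, brass 35 to 48 mm, tab 49 to 66 mm. That puts the axis at about (0.497, 0.331), the locked mark at -173.5° and the marker at about 57°. The pointer is at -50°.

```bash
python3 - <<'E'
from h import *
togo((.4404,.3241,.04),-173.5)
E
```

```text
t 1.95 pos [0.4784 0.3357 0.1927] rot [ 1.7993e+02  5.0000e-02 -1.7990e+02] gap 0.0928 | TURN FIRST rv [ 0.1  0.1 -6.4] then shift [ 0.039  -0.0072  0.1527]
```

```bash
python3 -m pendant '[[[0,0,0],[0.1,0.1,-6.4],-1],[[0.02,-0.004,0.02],[0,0,0],-0.3],[[0.019,-0.003,0.03],[0,0,0],-0.3],[[0,0,0.04],[0,0,0],-0.3],[[0,0,0.03],[0,0,0],-0.3],[[0,0,0.02],[0,0,0],-0.3],[[0,0,0.013],[0,0,0],-0.3],[[0,0,0],[0,0,0],-0.3],[[0,0,0],[0,0,0],-0.3]]' 12; python3 - <<'E'
from h import *
togo((.4404,.3241,.04),-173.5); f=grab('wrist','w3')
E
```

```text
time_s: 2.85
tcp_pos: [0.4407, 0.3234, 0.0398]
tcp_rot: [-180.0, -0.0, -173.6]
force: [0.4, -0.6, -0.4]
finger_gap: 0.0608
grip_force: 0.0
t 2.85 pos [0.4407 0.3234 0.0398] rot [-1.7995e+02 -3.0000e-02 -1.7356e+02] gap 0.0608 | TURN FIRST rv [-0.  -0.  -0.1] then shift [ 0.0002  0.0007 -0.0002]
```

View pics/w3.png

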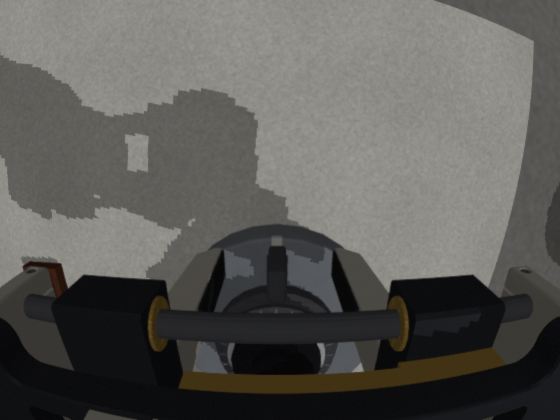

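The tab at (277,270) is centred between the fingers, at (218,280) and (335,280). I'll close on it and swing it open.

```bash
python3 -m pendant '[[[0,0,0],[0,0,0],1],[[0,0,0],[0,0,0],1],[[0,0,0],[0,0,0],1],[[0,0,0],[0,0,0],1],[[0,0,0],[0,0,0],1],[[0,0,0],[0,0,0],1],[[0,0,0],[0,0,0],1]]' 12 && python3 -m pendant '[[[-0.0004,0.0068,0],[0,0,6.9],1],[[-0.0004,0.0068,0],[0,0,6.9],1],[[-0.0004,0.0068,0],[0,0,6.9],1],[[-0.0004,0.0068,0],[0,0,6.9],1],[[-0.0004,0.0068,0],[0,0,6.9],1],[[-0.0004,0.0068,0],[0,0,6.9],1],[[-0.0004,0.0068,0],[0,0,6.9],1],[[-0.0004,0.0068,0],[0,0,6.9],1],[[-0.0004,0.0068,0],[0,0,6.9],1],[[-0.0004,0.0068,0],[0,0,6.9],1],[[0,0.001,0],[0,0,0],1],[[0,0,0],[0,0,0],1]]' 12
```

```text
time_s: 3.6
tcp_pos: [0.4401, 0.3227, 0.0387]
tcp_rot: [-179.9, -0.1, -173.6]
force: [0.1, -0.2, 4.5]
finger_gap: 0.0097
grip_force: 26.9
time_s: 4.8
tcp_pos: [0.4714, 0.3809, 0.0388]
tcp_rot: [-180.0, 0.0, 117.7]
force: [0.5, 4.9, 0.4]
finger_gap: 0.0097
grip_force: 26.2
```

```bash
python3 -m pendant '[[[0,0,0],[0,0,0],-0.3],[[0,0,0],[0,0,0],-0.3],[[0,0,0],[0,0,0],-0.3],[[0,0,-0.03],[0,0,0],-0.3],[[0,0,-0.03],[0,0,0],-0.3],[[0,0,-0.03],[0,0,0],-0.3],[[0,0,-0.03],[0,0,0],-0.3],[[0,0,-0.03],[0,0,0],-0.3],[[0,0,0],[0,0,0],-0.3],[[0,0,0],[0,0,0],-0.3]]'; python3 - <<'E'
from h import *
togo((.497,.3307,.11),130); f=grab('wrist','w4')
for p in [(.497,.3307,.098),(.5162,.3605,.058),(.468,.387,.066),(.4404,.3241,.066)]: print(proj(f,p,True))
E
```

```text
time_s: 5.8
tcp_pos: [0.4713, 0.3798, 0.1887]
tcp_rot: [-179.9, 0.0, 117.5]
force: [-0.7, -0.1, 0.2]
finger_gap: 0.0608
grip_force: 0.0
t 5.8 pos [0.4713 0.3798 0.1887] rot [-1.7990e+02  4.0000e-02  1.1745e+02] gap 0.0608 | TURN FIRST rv [ -0.1   0.  -12.5] then shift [-0.0541 -0.0118  0.0787]
[277.64007307 277.52527312]
[309.05615763 242.73355025]
[278.01798183 199.32098703]
[222.50684481 242.87157203]
```

View pics/w4.png

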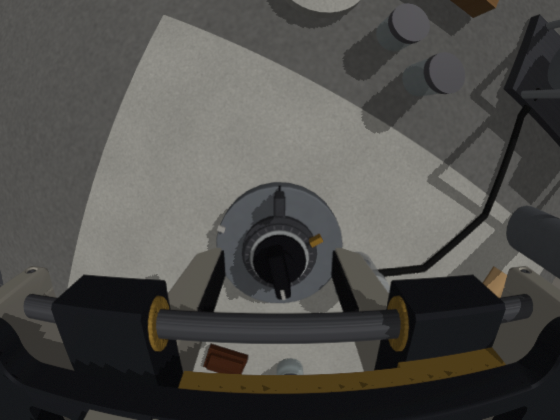

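The collar is open, with the tab on the black line at (279,205) and the knob bar between the fingers. Now I'll grip the knob.

```bash
python3 -m pendant '[[[0,0,0],[-0.1,0,-6.25],-0.3],[[0,0,0],[0,0,-6.25],-0.3],[[-0.027,-0.006,0],[0,0,0],-0.3],[[-0.027,-0.006,0],[0,0,0],-0.3],[[0,0,0.04],[0,0,0],-0.3],[[0,0,0.04],[0,0,0],-0.3],[[0,0,0.025],[0,0,0],-0.3],[[0,0,0.016],[0,0,0],-0.3],[[0,0,0],[0,0,0],-0.3],[[0,0,0],[0,0,0],-0.3]]'; python3 -m pendant '[[[0,0,0],[0,0,0],1],[[0,0,0],[0,0,0],1],[[0,0,0],[0,0,0],1],[[0,0,0],[0,0,0],1],[[0,0,0],[0,0,0],1],[[0,0,0],[0,0,0],1],[[0,0,0],[0,0,0],1],[[0,0,0],[0,0,0],1]]' 20
```

```text
time_s: 6.85
tcp_pos: [0.4963, 0.3302, 0.0667]
tcp_rot: [-179.8, 0.0, 129.9]
force: [-0.4, 1.3, 1.6]
finger_gap: 0.0606
grip_force: 0.0
time_s: 7.65
tcp_pos: [0.497, 0.331, 0.0684]
tcp_rot: [180.0, 0.0, 129.9]
force: [-1.3, -0.6, 6.8]
finger_gap: 0.0139
grip_force: 22.6
```

```bash
python3 -m pendant '[[[0,0,0],[0,0,-8.5],1],[[0,0,0],[0,0,-8.5],1],[[0,0,0],[0,0,-8.5],1],[[0,0,0],[0,0,-8.5],1],[[0,0,0],[0,0,-8.5],1],[[0,0,0],[0,0,-8.5],1],[[0,0,0],[0,0,-8.5],1],[[0,0,0],[0,0,-8.5],1],[[0,0,0],[0,0,-8.5],1],[[0,0,0],[0,0,-8.5],1],[[0,0,0],[0,0,-8.5],1],[[0,0,0],[0,0,-8.5],1]]' 20; python3 -m pendant '[[[0,0,0],[0,0,-5.2],1],[[0,0,0],[0,0,0],1],[[0,0,0],[0,0,0],1],[[0,0,0],[0,0,0],1],[[0,0,0],[0,0,0],1],[[0,0,0],[0,0,0],1]]' 20; python3 - <<'E'
from h import *
f=grab('wrist','w5')
a,b=[int(v) for v in proj(f,(.5162,.3605,.058),True)]; print(a,b)
E
```

```text
time_s: 8.85
tcp_pos: [0.497, 0.3267, 0.0683]
tcp_rot: [-179.8, -0.3, -127.9]
force: [-0.6, -13.0, 13.3]
finger_gap: 0.014
grip_force: 24.0
time_s: 9.45
tcp_pos: [0.4972, 0.3265, 0.0683]
tcp_rot: [-179.8, -0.3, -123.0]
force: [-0.5, -12.7, 15.6]
finger_gap: 0.0137
grip_force: 23.9
280 309
```

```bash
python3 -m pendant '[[[0,0,0],[0,0,0],-0.3],[[0,0,0],[0,0,0],-0.3],[[0,0,0],[0,0,0],-0.3],[[0,0,0],[0,0,0],-0.3],[[0,0,-0.03],[0,0,0],-0.3],[[0,0,-0.03],[0,0,0],-0.3],[[0,0,-0.03],[0,0,0],-0.3],[[0.02,0,-0.04],[0,0,0],-0.3],[[0.02,0,0],[0,0,0],-0.3],[[0,0,0],[0,0,0],-0.3],[[0,0,0],[0,0,0],-0.3],[[0,0,0],[0,0,0],-0.3]]'; python3 - <<'E'
from h import *
f=grab('wrist'); togo((.497,.3307,.11),130)
a,b=[int(v) for v in proj(f,(.497,.3307,.05),True)]; print(a-85,b-75)
cv2.imwrite('pics/w6.png',cv2.cvtColor(cv2.resize(f['img'][b-75:b+75,a-85:a+85],None,fx=4,fy=4,interpolation=cv2.INTER_CUBIC),cv2.COLOR_RGB2BGR))
E
```

```text
time_s: 10.7
tcp_pos: [0.4754, 0.2979, 0.1971]
tcp_rot: [-180.0, -0.1, -122.9]
force: [-0.2, 0.6, -0.9]
finger_gap: 0.0603
grip_force: 0.0
t 10.75 pos [0.4753 0.298  0.1969] rot [ 1.7999e+02 -7.0000e-02 -1.2285e+02] gap 0.0601 | TURN FIRST rv [-1.000e-01 -1.000e-01  1.072e+02] then shift [0.0111 0.0376 0.0869]
191 161
```

View pics/w6.png

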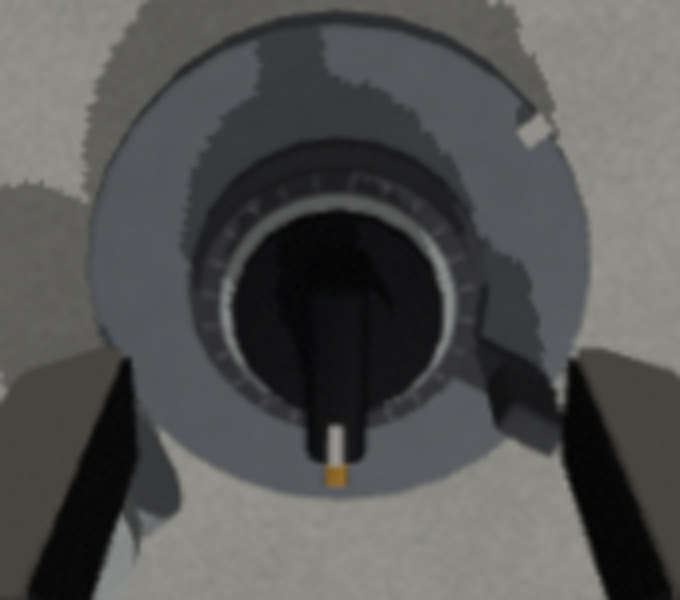

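The stripe at (336,443) lines up with the brass outer end at (336,477), and the collar tab is still at open (525,420). I'll check the angles numerically, using the top camera as well.

```bash
python3 - <<'E'
from h import *
np.set_printoptions(precision=4,suppress=True)
f=load('wrist')
c=lambda u,v:(191+(u+.5)/4-.5,161+(v+.5)/4-.5)
P=np.array([onz(f,c(u,v),.028,True)[:2] for u,v in [(88,250),(590,260),(340,20),(338,497),(145,115),(510,90),(180,430),(480,80)]])
A=np.c_[2*P,np.ones(len(P))];s=np.linalg.lstsq(A,(P**2).sum(1),rcond=None)[0];C=s[:2];print('foot',C,'r',np.sqrt(s[2]+C@C))
# white skirt ring (z~.058?) centre
P=np.array([onz(f,c(u,v),.058,True)[:2] for u,v in [(218,300),(457,300),(340,192),(270,405),(405,405),(250,225),(425,225)]])
A=np.c_[2*P,np.ones(len(P))];s=np.linalg.lstsq(A,(P**2).sum(1),rcond=None)[0];C2=s[:2];print('ring',C2,'r',np.sqrt(s[2]+C2@C2))
for n,u,v,z in [('stripe in',337,427,.098),('stripe out',336,462,.098),('brass out',336,487,.059),('brass top vis',337,468,.059),('tab',527,418,.066),('white',535,130,.03)]:
    p=onz(f,c(u,v),z,True)[:2]
    for CC in (C,C2): d=p-CC; print(n,p,'r',np.hypot(*d),'ang',np.degrees(np.arctan2(d[1],d[0])))
g=grab('top'); a=cv2.resize(g['img'][205:265,130:200],None,fx=7,fy=7,interpolation=cv2.INTER_CUBIC)
s=grab('scene'); b=cv2.resize(s['img'][105:165,295:365],None,fx=4,fy=7,interpolation=cv2.INTER_CUBIC)
cv2.imwrite('pics/reg2.png',cv2.cvtColor(np.hstack([a,b]),cv2.COLOR_RGB2BGR))
E
```

```text
foot [0.4979 0.3293] r 0.0680379964018357
ring [0.4979 0.329 ] r 0.030857906562838426
stripe in [0.5048 0.3401] r 0.012733857377063852 ang 57.5371805149442
stripe in [0.5048 0.3401] r 0.012998903431266673 ang 58.031572756934395
stripe out [0.5098 0.3474] r 0.021639208800243382 ang 56.702635111875196
stripe out [0.5098 0.3474] r 0.0219024164175159 ang 57.0060997079114
brass out [0.5251 0.3702] r 0.049053248577023305 ang 56.42570916617999
brass out [0.5251 0.3702] r 0.04931572467681777 ang 56.5619600127288
brass top vis [0.5217 0.3656] r 0.04336209013685072 ang 56.703111759940946
brass top vis [0.5217 0.3656] r 0.04362514574146645 ang 56.855465621071545
tab [0.4717 0.377 ] r 0.054454322113342134 ang 118.82526332348785
tab [0.4717 0.377 ] r 0.0546800818449077 ang 118.63859159872716
white [0.4322 0.3233] r 0.06601181614054315 ang -174.75543111164112
white [0.4322 0.3233] r 0.06593932520013632 ang -174.99691175623352
```

The pointer is at about 57° and the marker at about 56.6°, so they match. Next I'll regrip the tab at open and swing it home.

```bash
python3 -m pendant '[[[0,0,0],[0,0,8.5],-0.3],[[0,0,0],[0,0,8.5],-0.3],[[0,0,0],[0,0,8.5],-0.3],[[0,0,0],[0,0,8.5],-0.3],[[0,0,0],[0,0,8.5],-0.3],[[0,0,0],[0,0,8.5],-0.3],[[0,0,0],[0,0,8.5],-0.3],[[0,0,0],[0,0,8.5],-0.3],[[0,0,0],[0,0,8.5],-0.3],[[0,0,0],[0,0,8.5],-0.3],[[0,0,0],[0,0,8.5],-0.3],[[0,0,0],[0,0,8.5],-0.3]]'; python3 -m pendant '[[[0,0,0],[0,0,8.5],-0.3],[[0,0,0],[0,0,8.5],-0.3],[[0,0,0],[0,0,0.5],-0.3],[[0,0,0],[0,0,0],-0.3],[[0,0,0],[0,0,0],-0.3]]';python3 - <<'E'
from h import *
togo((.4712,.3802,.04),117.7)
E
```

```text
time_s: 12.05
tcp_pos: [0.475, 0.2978, 0.1971]
tcp_rot: [-179.9, 0.0, 134.8]
force: [-0.3, 0.0, 0.4]
finger_gap: 0.0604
grip_force: 0.0
time_s: 12.55
tcp_pos: [0.475, 0.2976, 0.1974]
tcp_rot: [-180.0, 0.1, 117.8]
force: [0.0, -0.4, 0.6]
finger_gap: 0.0604
grip_force: 0.0
t 12.55 pos [0.475  0.2976 0.1974] rot [-1.7995e+02  5.0000e-02  1.1784e+02] gap 0.0604 | TURN FIRST rv [-0.   0.1  0.1] then shift [0.0749 0.0351 0.1574]
```

```bash
python3 -m pendant '[[[0.0375,0.0175,0],[0,0,0],-0.3],[[0.0375,0.0175,0],[0,0,0],-0.3],[[0,0,0.04],[0,0,0],-0.3],[[0,0,0.05],[0,0,0],-0.3],[[0,0,0.04],[0,0,0],-0.3],[[0,0,0.027],[0,0,0],-0.3],[[0,0,0],[0,0,0],-0.3],[[0,0,0],[0,0,0],1],[[0,0,0],[0,0,0],1],[[0,0,0],[0,0,0],1],[[0,0,0],[0,0,0],1],[[0,0,0],[0,0,0],1]]' 12;python3 -m pendant '[[[0,0,0],[0,0,0],1],[[0,0,0],[0,0,0],1],[[0,0,0],[0,0,0],1]]' 12; python3 -m pendant '[[[-0.0004,-0.0068,0],[0,0,-6.9],1],[[-0.0004,-0.0068,0],[0,0,-6.9],1],[[-0.0004,-0.0068,0],[0,0,-6.9],1],[[-0.0004,-0.0068,0],[0,0,-6.9],1],[[-0.0004,-0.0068,0],[0,0,-6.9],1],[[-0.0004,-0.0068,0],[0,0,-6.9],1],[[-0.0004,-0.0068,0],[0,0,-6.9],1],[[-0.0004,-0.0068,0],[0,0,-6.9],1],[[-0.0004,-0.0068,0],[0,0,-6.9],1],[[-0.0004,-0.0068,0],[0,0,-6.9],1],[[0,-0.0015,0],[0,0,0],1],[[0,0,0],[0,0,0],1]]' 12
```

```text
time_s: 13.75
tcp_pos: [0.4716, 0.3802, 0.0415]
tcp_rot: [180.0, 0.0, 117.6]
force: [-0.0, 1.2, -0.7]
finger_gap: 0.0254
grip_force: 0.0
time_s: 14.05
tcp_pos: [0.4715, 0.3802, 0.0408]
tcp_rot: [180.0, 0.0, 117.6]
force: [-0.3, 0.4, 2.7]
finger_gap: 0.0099
grip_force: 12.0
time_s: 15.25
tcp_pos: [0.4411, 0.3224, 0.0407]
tcp_rot: [180.0, -0.0, -173.4]
force: [-2.1, 2.2, 3.6]
finger_gap: 0.0098
grip_force: 11.9
```

```bash
python3 -m pendant '[[[0,-0.002,0],[0,0,0],1],[[0,-0.002,0],[0,0,0],1],[[0,0,0],[0,0,0],1],[[0,0,0],[0,0,0],1]]' 12; python3 -m pendant '[[[0,0.003,0],[0,0,0],-0.3],[[0,0,0],[0,0,0],-0.3],[[0,0,0],[0,0,0],-0.3],[[0,0,0],[0,0,0],-0.3],[[0,0,-0.04],[0,0,0],-0.3],[[0,0,-0.05],[0,0,0],-0.3],[[0,0,-0.04],[0,0,0],-0.3],[[-0.02,0,-0.03],[0,0,0],-0.3],[[-0.02,0,0],[0,0,0],-0.3],[[0,0,0],[0,0,0],-1],[[0,0,0],[0,0,0],-1],[[0,0,0],[0,0,0],-1]]'; python3 - <<'E'
from h import *
f=grab('wrist'); togo((.5117,.1281,.2),0)
a,b=[int(v) for v in proj(f,(.497,.3307,.05),True)]; print(a-85,b-75)
cv2.imwrite('pics/w7.png',cv2.cvtColor(cv2.resize(f['img'][b-75:b+75,a-85:a+85],None,fx=4,fy=4,interpolation=cv2.INTER_CUBIC),cv2.COLOR_RGB2BGR))
E
```

```text
time_s: 15.65
tcp_pos: [0.4412, 0.3223, 0.0408]
tcp_rot: [179.7, 0.1, -173.2]
force: [-4.9, 11.7, -1.7]
finger_gap: 0.0102
grip_force: 12.0
time_s: 16.85
tcp_pos: [0.4801, 0.325, 0.1998]
tcp_rot: [-179.9, -0.1, -173.4]
force: [1.0, 0.4, 0.6]
finger_gap: 0.0797
grip_force: 0.0
t 16.9 pos [0.4801 0.3252 0.1998] rot [-1.7989e+02 -1.1000e-01 -1.7333e+02] gap 0.0836 | TURN FIRST rv [   0.2   -0.2 -173.3] then shift [ 0.0316  0.1971 -0.0002]
195 141
```

View pics/w7.png

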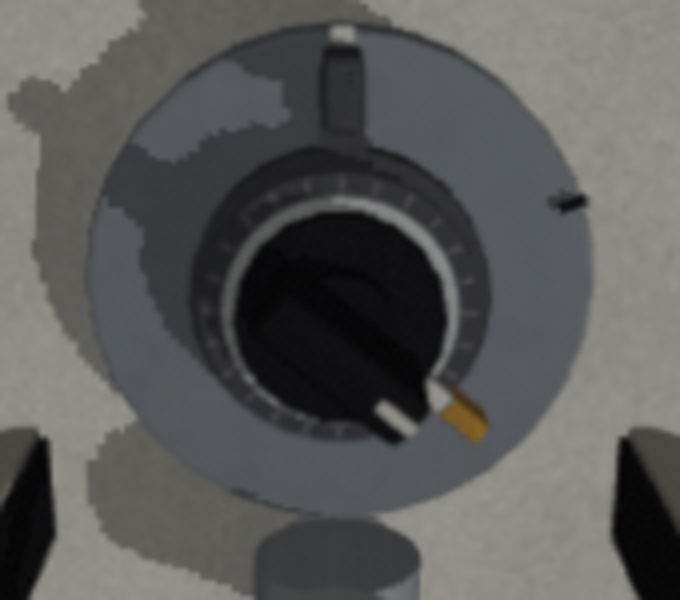

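The collar is home, with the tab at (342,90) next to the white block at (342,35). The pointer tip at (438,393) sits on the brass inner end at (450,403). Next are the plinths, starting from an overview position.

```bash
python3 -m pendant '[[[0,-0.045,-0.03],[0,0,6.5],-1],[[0,-0.045,-0.03],[0,0,0],-1],[[0,-0.045,-0.03],[0,0,0],-1],[[0,-0.045,-0.03],[0,0,0],-1],[[0,-0.045,-0.03],[0,0,0],-1],[[-0.01,-0.045,0],[0,0,0],-1],[[-0.01,-0.045,0],[0,0,0],-1],[[-0.01,-0.045,0],[0,0,0],-1],[[-0.01,-0.045,0],[0,0,0],-1],[[0,-0.02,0],[0,0,0],-1],[[0,0,0],[0,0,0],-1],[[0,0,0],[0,0,0],-1]]'; python3 - <<'E'
from h import *
f=grab('wrist','w8'); np.savez('w8.npz',**f); togo((.52,-.1,.35),180)
E
```

```text
time_s: 18.1
tcp_pos: [0.5264, -0.0812, 0.3391]
tcp_rot: [-180.0, -0.1, -179.9]
force: [-0.0, 0.6, -0.5]
finger_gap: 0.093
grip_force: 0.0
t 18.15 pos [ 0.5265 -0.0804  0.3393] rot [-1.7999e+02 -5.0000e-02 -1.7978e+02] gap 0.0925 | TURN FIRST rv [-0.  -0.1  0.2] then shift [ 0.0065 -0.0196 -0.0107]
```

View pics/w8.png

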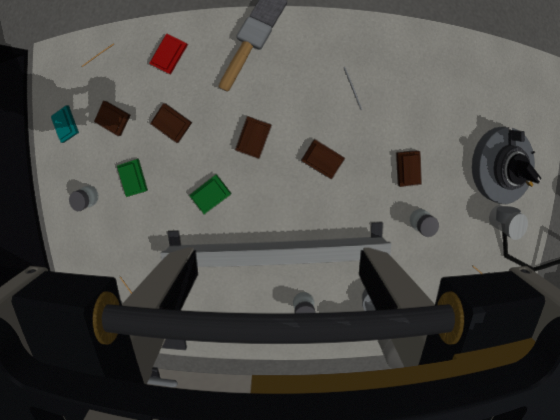

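The overview shows plinths at (112,118), (171,123), (254,137), (323,159) and (408,168). The bar's bright top runs along about row 257, columns ~165 to 389. jar2 is at (305,300).

```bash
python3 - <<'E'
from seg import *
np.set_printoptions(precision=4,suppress=True,linewidth=200)
f=dict(np.load('w8.npz')); t=load('top')
T=plinths(t,40,600,(190,190,430,300)); W=plinths(f,200,4000,(70,80,450,200))
for c,a,m in W:
    k=min(T,key=lambda q:tri(f,c,t,q[0],True)[1]+np.linalg.norm(onz(f,c,.01,True)-onz(t,q[0],.01))); tr=tri(f,c,t,k[0],True)
    ys,xs=np.nonzero(m); P=np.array([onz(f,(x,y),.011,True)[:2] for x,y in zip(xs,ys)]).astype(np.float32)
    rc=cv2.minAreaRect(P*1000); b=cv2.boxPoints(rc); e=max((b[1]-b[0],b[2]-b[1]),key=np.linalg.norm)
    print(c,a,'z10',onz(f,c,.010,True)[:2],'rect',np.array(rc[0])/1000,np.round(rc[1],1),'yaw',np.degrees(np.arctan2(e[1],e[0]))%180,'tri',tr[0],tr[1])
g=f['img'].mean(2)
for col in (205,225,250,280,310,340,355): print(col,g[228:278,col-1:col+2].mean(1).astype(int))
for row in (238,246,252,256): print(row,'L',g[row,150:200].astype(int),'R',g[row,370:400].astype(int))
for n,u in [('jar2',(274,150)),('dish',(235,156)),('jar0',(215,199)),('bottle',(214,120))]: print(n,onz(t,u,.048)[:2])
E
```

```text
[111.3846 118.3032] 663 z10 [ 0.4302 -0.3541] rect [ 0.43   -0.3543] [56.5 39.2] yaw 58.690037 tri [ 0.4291 -0.3624 -0.0056] 0.0011457441748675646
[170.3584 122.7094] 826 z10 [ 0.4453 -0.2481] rect [ 0.4452 -0.2482] [55.9 39.4] yaw 53.075447 tri [ 0.445  -0.2558 -0.0131] 0.00026912548251711876
[253.009  136.9899] 890 z10 [ 0.4716 -0.1179] rect [ 0.4717 -0.1179] [37.9 54.8] yaw 159.71028 tri [ 0.473  -0.122  -0.0188] 0.003892275840019169
[322.6879 158.8422] 881 z10 [ 0.5045 -0.0112] rect [ 0.5046 -0.011 ] [55.1 38.7] yaw 59.61449 tri [ 0.5008 -0.0145  0.0278] 0.003839038651231169
[409.337  167.8736] 736 z10 [0.5145 0.1331] rect [0.5151 0.1331] [55.7 40. ] yaw 7.710644 tri [0.5114 0.1264 0.0249] 0.002355651801285289
205 [120 120 120 121 119 103  86  80  80  80  80  81  80  80  81  79  68  61  60  60  60  60  59  73 108 114 115 115 115 115 117 117 116 116 117 118 117 116 116 120 121 121 122 123 122 122 120 121 122
 122]
225 [123 123 122 120 115  98  84  82  82  82  82  83  82  82  81  73  64  60  60  59  59  59  64  96 111 114 116 116 114 116 118 117 116 118 117 118 117 117 117 121 121 
[... 1739 characters left out ...]
 88  79  76  74  72  72  69  65  61  60  60  61  61  62  61  61  62  60  61  61  61  61  61  61  61  61  61  61  61  72  67  37  14  10  35  71  92  94
  94] R [ 61  61  60  61  61  61  61  61  61  62  63  63  66  70  72  81  91 108 117 120 122 125 123 122 123 124 126 126 125 125]
256 L [118 118 119 118 118 118 117 117 119 118 113 111 114 113 106  95  74  62  61  60  60  62  61  61  61  61  60  61  62  60  61  61  60  61  61  61  61  60  67  52  24   9  10  10   9  23  72 110 115
 115] R [ 61  61  62  61  61  61  61  61  61  61  61  61  60  61  61  61  61  61  61  64  77 101 119 122 122 121 121 121 124 124]
jar2 [ 0.748 -0.039]
dish [0.7354 0.0871]
jar0 [0.5974 0.1548]
bottle [0.8639 0.1513]
```

```bash
python3 - <<'E'
from seg import *
np.set_printoptions(precision=4,suppress=True,linewidth=200)
f=dict(np.load('w8.npz')); t=load('top')
near={205:251.4,225:250.8,250:250,280:248.9,310:247.6,340:246.2,355:245.5}
far={205:266.5,225:266.5,250:265,280:264,310:262.7,340:260.5,355:260}
for c in near:
    a=onz(f,(c,near[c]),.045,True);b=onz(f,(c,far[c]),.045,True); print(c,a[:2],b[:2],np.hypot(*(a-b)[:2]))
for u in [(166,256.5),(389.8,254)]: print('end(bottom of side?)',onz(f,u,.04,True),onz(f,u,.045,True))
# top camera bar
g=t['img'].mean(2)
for col in (250,270,290,310,330): print(col,g[168:200,col-1:col+2].mean(1).astype(int))
for row in range(176,190,2): print(row,'L',g[row,228:248].astype(int),'R',g[row,340:362].astype(int))
E
```

```text
205 [ 0.644  -0.1934] [ 0.6702 -0.1955] 0.026263035292212154
225 [ 0.6424 -0.1614] [ 0.6694 -0.1629] 0.026993590205375343
250 [ 0.6405 -0.1224] [ 0.666  -0.1231] 0.02549064247134815
280 [ 0.6384 -0.0764] [ 0.6639 -0.0763] 0.025504536610351847
310 [ 0.6363 -0.0304] [ 0.6618 -0.0295] 0.025520820762795094
340 [0.6343 0.0162] [0.6586 0.018 ] 0.02433136502406259
355 [0.6334 0.0401] [0.6582 0.0423] 0.02484583947840645
end(bottom of side?) [ 0.657  -0.2617  0.04  ] [ 0.6548 -0.2597  0.045 ]
end(bottom of side?) [0.6513 0.1019 0.04  ] [0.6491 0.1    0.045 ]
250 [194 193 193 192 192 191 191 192 193 193 192 193 193 191 190 190 189 189 181 159 134 131 139 144 147 148 159 178 190 195 195 194]
270 [196 195 195 194 194 193 193 193 192 192 192 190 190 189 189 187 177 154 132 130 139 145 145 147 157 176 189 193 193 193 192 193]
290 [194 194 194 193 194 193 191 190 191 190 189 188 187 184 171 147 129 134 143 149 151 155 168 185 194 197 198 198 198 197 197 197]
310 [195 194 193 190 187 187 188 189 188 188 186 181 166 143 128 134 143 147 148 151 163 180 192 196 197 197 197 197 197 196 197 197]
330 [194
[... 685 characters left out ...]
198 197 194 189 188 187 187 188 189 190 191 191 190 191 191 191 190] R [114  85  65  60  61  69 101 132 146 148 147 148 148 149 148 147 148 153 167 185 193 194]
184 L [197 197 198 198 197 194 191 190 190 191 190 190 190 190 189 190 190 189 190 191] R [138 110  81  77  75  79 101 132 153 164 174 178 178 178 176 176 177 181 188 193 194 195]
186 L [197 197 198 198 196 190 188 188 188 188 189 190 191 190 187 184 183 181 182 183] R [176 148 114 103 108 117 126 150 178 191 194 196 196 195 194 194 194 195 195 195 194 195]
188 L [197 198 198 199 198 193 181 169 162 160 162 163 164 160 153 145 139 135 133 134] R [195 186 176 174 178 185 186 186 191 196 197 196 196 196 196 195 195 194 195 195 195 195]
```

```bash
python3 -m pendant '[[[0,0,0.012],[0,0,8.5],-0.4],[[0,0,0.012],[0,0,8.5],-0.4],[[0,0,0.012],[0,0,8.5],-0.4],[[0,0,0.012],[0,0,8.5],-0.4],[[0,0,0.012],[0,0,8.5],-0.4],[[0,0,0.012],[0,0,8.5],-0.4],[[0,0,0.012],[0,0,8.5],-0.4],[[0,0,0.012],[0,0,8.5],-0.4],[[0,0,0.012],[0,0,8.5],-0.4],[[0,0,0.012],[0,0,8.5],-0.4],[[0,0,0.012],[0,0,8.5],-0.4],[[0,0,0.012],[0,0,8.5],-0.4]]'; cat > pk.py <<'E'
from seg import *
BC=np.array([.6513,-.080]); BD=np.array([-.0454,.999])
def slot(s,z,yaw=92.6): p=BC+s*BD; togo((*p,z),yaw)
def look(z=.010,show=True,lim=.09,ref=None):
    f=grab('wrist'); s=manip.state()['tcp_pos'][:2] if ref is None else np.array(ref); best=None
    for c,a,m in plinths(f,200,20000,(0,0,560,330)):
        ys,xs=np.nonzero(m); P=np.array([onz(f,(x,y),.011,True)[:2] for x,y in zip(xs,ys)]).astype(np.float32)
        if np.linalg.norm(P.mean(0)-s)>lim: continue
        rc=cv2.minAreaRect(P*1000); b=cv2.boxPoints(rc); e=max((b[1]-b[0],b[2]-b[1]),key=np.linalg.norm)
        print('plinth',np.round(np.array(rc[0])/1000,4),np.round(rc[1],1),'yaw',round(np.degrees(np.arctan2(e[1],e[0]))%180,1),'px',np.round(c),a)
E
python3 - <<'E'
from pk import *
togo((.5045,-.011,.17),59.6)
t=load('top');f=dict(np.load('w8.npz')); print(onz(t,(290,182.6),.045))
E
```

```text
time_s: 19.35
tcp_pos: [0.5268, -0.0798, 0.1952]
tcp_rot: [-180.0, 0.0, 78.0]
force: [-0.1, 0.1, -1.2]
finger_gap: 0.0656
grip_force: 0.0
t 19.35 pos [ 0.5268 -0.0798  0.1952] rot [-1.800e+02  1.000e-02  7.796e+01] gap 0.0656 | TURN FIRST rv [-0.   0.  18.4] then shift [ 0.048  -0.0541  0.0252]
[ 0.63698222 -0.08325462  0.045     ]
```

The near bar edge agrees between the cameras to within 2 mm (0.637 vs 0.6387). Now moving over the first plinth.

```bash
sed -i 's/BC=np.array(\[.6513/BC=np.array([.6505/' pk.py; python3 -m pendant '[[[0,0,0],[0,0,6.2],-0.4],[[0,0,0],[0,0,6.2],-0.4],[[0,0,0],[0,0,6.2],-0.4],[[0.024,-0.027,0.012],[0,0,0],-0.4],[[0.024,-0.027,0.012],[0,0,0],-0.4],[[0,0,0],[0,0,0],-0.4],[[0,0,0],[0,0,0],-0.4],[[0,0,0],[0,0,0],-0.4]]'; python3 - <<'E'
from pk import *
look(); togo((.5045,-.011,.003),59.6)
E
```

```text
time_s: 20.15
tcp_pos: [0.5051, -0.0131, 0.1719]
tcp_rot: [179.9, 0.0, 59.6]
force: [-0.4, -0.4, -0.2]
finger_gap: 0.0652
grip_force: 0.0
plinth [ 0.5051 -0.0108] [56.6 38.9] yaw 59.9 px [277. 195.] 1955
t 20.2 pos [ 0.5052 -0.0136  0.172 ] rot [1.7993e+02 3.0000e-02 5.9520e+01] gap 0.0652 | TURN FIRST rv [ 0.1  0.  -0.1] then shift [ 0.0019 -0.0019  0.169 ]
```

```bash
python3 -m pendant '[[[0.001,-0.001,0.04],[0.1,0,0],-0.4],[[0.001,-0.001,0.05],[0,0,0],-0.4],[[0,0,0.04],[0,0,0],-0.4],[[0,0,0.025],[0,0,0],-0.4],[[0,0,0.013],[0,0,0],-0.4],[[0,0,0],[0,0,0],-0.4],[[0,0,0],[0,0,0],0.6],[[0,0,0],[0,0,0],0.6],[[0,0,0],[0,0,0],0.6],[[0,0,0],[0,0,0],0.6],[[0,0,0],[0,0,0],0.6],[[0,0,0],[0,0,0],0.6]]' 25; python3 -m pendant '[[[0,0,-0.02],[0,0,0],0.6],[[0,0,-0.03],[0,0,0],0.6],[[0,0,-0.04],[0,0,-8.3],0.6],[[0,0,-0.02],[0,0,-8.3],0.6],[[0,0,0],[0,0,-8.3],0.6],[[0,0,0],[0,0,-8.3],0.6],[[0,0,0],[0,0,0],0.6],[[0,0,0],[0,0,0],0.6]]' 25; python3 - <<'E'
from pk import *
slot(.066,.10)
E
```

```text
time_s: 21.4
tcp_pos: [0.5045, -0.0105, 0.0046]
tcp_rot: [180.0, -0.0, 59.5]
force: [-0.4, 0.7, 8.7]
finger_gap: 0.0396
grip_force: 25.0
time_s: 22.2
tcp_pos: [0.5039, -0.0107, 0.1138]
tcp_rot: [-179.9, -0.0, 92.5]
force: [-0.7, -0.9, -0.4]
finger_gap: 0.0397
grip_force: 25.0
t 22.2 pos [ 0.5039 -0.0107  0.1138] rot [-1.7992e+02 -1.0000e-02  9.2480e+01] gap 0.0397 | TURN FIRST rv [-0.1 -0.  -0.1] then shift [-0.0098  0.1433  0.0138]
```

Grip gap is 39.7 mm, which fits the 40 mm slab. Moving over the bar and lowering.

```bash
python3 -m pendant '[[[-0.0025,0.036,0],[-0.1,0,0],0.6],[[-0.0025,0.036,0],[0,0,0],0.6],[[-0.0025,0.036,0],[0,0,0],0.6],[[-0.0023,0.0353,0],[0,0,0],0.6],[[0,0,0.02],[0,0,0],0.6],[[0,0,0.02],[0,0,0],0.6],[[0,0,0.012],[0,0,0],0.6],[[0,0,0.006],[0,0,0],0.6],[[0,0,0],[0,0,0],0.6],[[0,0,0],[0,0,0],0.6]]' 25; python3 - <<'E'
from pk import *
slot(.066,.0503)
E
```

```text
time_s: 23.2
tcp_pos: [0.6478, -0.0136, 0.0561]
tcp_rot: [180.0, 0.0, 92.7]
force: [0.5, 0.5, -0.5]
finger_gap: 0.0399
grip_force: 25.0
t 23.2 pos [ 0.6478 -0.0136  0.0561] rot [179.96   0.    92.69] gap 0.0399 | TURN FIRST rv [0.  0.  0.1] then shift [-0.0004 -0.0003  0.0058]
```

```bash
python3 -m pendant '[[[0,0,0.003],[0,0,0],0.6],[[0,0,0.002],[0,0,0],0.6],[[0,0,0],[0,0,0],0.6]]' 25;  python3 -m pendant '[[[0,0,0.001],[0,0,0],0.6],[[0,0,0],[0,0,0],0.6],[[0,0,0],[0,0,0],-0.3],[[0,0,0],[0,0,0],-0.3],[[0,0,0],[0,0,0],-0.3],[[0,0,0],[0,0,0],-0.3],[[0,0,-0.03],[0,0,0],-0.3],[[0,0,-0.04],[0,0,0],-0.3],[[0,0,-0.05],[0,0,0],-0.3],[[0,0,0],[0,0,0],-0.4],[[0,0,0],[0,0,0],-0.4]]' 25; python3 - <<'E'
from pk import *
f=grab('wrist','w9'); print(proj(f,(*(BC+.066*BD),.06),True)); togo((.4716,-.118,.17),159.7)
E
```

```text
time_s: 23.5
tcp_pos: [0.6476, -0.0136, 0.0507]
tcp_rot: [180.0, -0.0, 92.7]
force: [-0.3, -0.5, -0.9]
finger_gap: 0.0398
grip_force: 25.0
time_s: 24.6
tcp_pos: [0.6481, -0.0136, 0.171]
tcp_rot: [179.8, -0.0, 92.7]
force: [-1.0, -0.5, 0.3]
finger_gap: 0.0647
grip_force: 0.0
[276.76168315 211.86008603]
t 24.65 pos [ 0.6473 -0.0135  0.1696] rot [ 1.7998e+02 -1.0000e-02  9.2740e+01] gap 0.0649 | TURN FIRST rv [  0.   0. -67.] then shift [ 0.1285 -0.159  -0.0004]
```

View pics/w9.png

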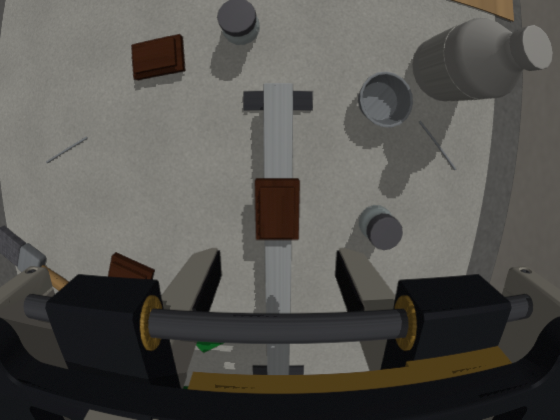

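The first plinth is centred on the bar at (277,209). Next plinth.

```bash
python3 -m pendant '[[[0,0,0],[0,0,-8.4],-0.4],[[0,0,0],[0,0,-8.4],-0.4],[[0,0,0],[0,0,-8.4],-0.4],[[0,0,0],[0,0,-8.4],-0.4],[[0,0,0],[0,0,-8.4],-0.4],[[0,0,0],[0,0,-8.4],-0.4],[[0,0,0],[0,0,-8.4],-0.4],[[0,0,0],[0,0,-8.2],-0.4],[[0.032,-0.04,0],[0,0,0],-0.4],[[0.032,-0.04,0],[0,0,0],-0.4],[[0.032,-0.04,0],[0,0,0],-0.4],[[0.032,-0.04,0],[0,0,0],-0.4]]'; python3 -m pendant '[[[0,0,0],[0,0,0],-0.4],[[0,0,0],[0,0,0],-0.4],[[0,0,0],[0,0,0],-0.4]]'; python3 - <<'E'
from pk import *
print(onz(load('wrist'),(279,84),.045,True))
look(); togo((.4716,-.118,.004),159.7)
E
```

```text
time_s: 25.85
tcp_pos: [0.4735, -0.1173, 0.168]
tcp_rot: [-180.0, -0.2, 159.8]
force: [0.6, 0.0, -0.3]
finger_gap: 0.0655
grip_force: 0.0
time_s: 26.15
tcp_pos: [0.4771, -0.1162, 0.169]
tcp_rot: [180.0, -0.0, 159.8]
force: [0.3, 0.7, 0.0]
finger_gap: 0.0654
grip_force: 0.0
[0.64404413 0.09901442 0.045     ]
plinth [ 0.4711 -0.1177] [38.7 54.8] yaw 160.1 px [273. 193.] 2003
t 26.2 pos [ 0.4773 -0.116   0.169 ] rot [ 1.7996e+02 -1.0000e-02  1.5980e+02] gap 0.0653 | TURN FIRST rv [ 0.  -0.   0.1] then shift [ 0.0046 -0.0039  0.165 ]
```

```bash
python3 -m pendant '[[[0.005,-0.004,0.04],[0,0,0],-0.4],[[0,0,0.05],[0,0,0],-0.4],[[0,0,0.04],[0,0,0],-0.4],[[0,0,0.022],[0,0,0],-0.4],[[0,0,0.013],[0,0,0],-0.4],[[0,0,0],[0,0,0],-0.4],[[0,0,0],[0,0,0],0.6],[[0,0,0],[0,0,0],0.6],[[0,0,0],[0,0,0],0.6],[[0,0,0],[0,0,0],0.6],[[0,0,0],[0,0,0],0.6],[[0,0,0],[0,0,0],0.6]]' 25; python3 -m pendant '[[[0,0,-0.02],[0,0,0],0.6],[[0,0,-0.03],[0,0,0],0.6],[[0,0,-0.04],[0,0,8.4],0.6],[[0,0,-0.02],[0,0,8.4],0.6],[[0,0,0],[0,0,8.4],0.6],[[0,0,0],[0,0,8.4],0.6],[[0,0,0],[0,0,8.4],0.6],[[0,0,0],[0,0,8.4],0.6],[[0,0,0],[0,0,8.4],0.6],[[0,0,0],[0,0,8.3],0.6],[[0,0,0],[0,0,0],0.6],[[0,0,0],[0,0,0],0.6]]' 25; python3 - <<'E'
from pk import *
slot(0,.10)
E
```

```text
time_s: 27.4
tcp_pos: [0.4707, -0.119, 0.0053]
tcp_rot: [180.0, 0.1, 159.7]
force: [0.5, 0.1, 7.7]
finger_gap: 0.0395
grip_force: 25.0
time_s: 28.6
tcp_pos: [0.4701, -0.1188, 0.1147]
tcp_rot: [180.0, 0.0, 92.9]
force: [0.4, -0.1, 0.5]
finger_gap: 0.0395
grip_force: 25.0
t 28.6 pos [ 0.4701 -0.1188  0.1147] rot [1.7999e+02 1.0000e-02 9.2880e+01] gap 0.0395 | TURN FIRST rv [0.  0.  0.3] then shift [0.0305 0.182  0.0147]
```

```bash
python3 -m pendant '[[[0.0076,0.0455,0],[0,0,0.3],0.6],[[0.0076,0.0455,0],[0,0,0],0.6],[[0.0076,0.0455,0],[0,0,0],0.6],[[0.0076,0.0455,0],[0,0,0],0.6],[[0,0,0.02],[0,0,0],0.6],[[0,0,0.02],[0,0,0],0.6],[[0,0,0.012],[0,0,0],0.6],[[0,0,0.006],[0,0,0],0.6],[[0,0,0],[0,0,0],0.6],[[0,0,0],[0,0,0],0.6]]' 25; python3 - <<'E'
from pk import *
slot(0,.0503)
E
```

```text
time_s: 29.6
tcp_pos: [0.651, -0.0811, 0.0572]
tcp_rot: [180.0, 0.0, 92.3]
force: [-0.8, -0.8, 0.7]
finger_gap: 0.0398
grip_force: 25.0
t 29.6 pos [ 0.651  -0.0811  0.0572] rot [179.95   0.    92.34] gap 0.0398 | TURN FIRST rv [ 0.   0.  -0.3] then shift [ 0.0012 -0.0004  0.0069]
```

```bash
python3 -m pendant '[[[0.001,0,0.004],[0,0,0],0.6],[[0,0,0.002],[0,0,0],0.6],[[0,0,0.001],[0,0,0],0.6],[[0,0,0],[0,0,0],0.6]]' 25;  python3 -m pendant '[[[0,0,0],[0,0,0],-0.3],[[0,0,0],[0,0,0],-0.3],[[0,0,0],[0,0,0],-0.3],[[0,0,0],[0,0,0],-0.3],[[0,0,-0.03],[0,0,0],-0.3],[[0,0,-0.04],[0,0,0],-0.3],[[0,0,-0.05],[0,0,0],-0.3],[[0,0,0],[0,0,0],-0.4],[[0,0,0],[0,0,0],-0.4]]' 25; python3 - <<'E'
from pk import *
look(lim=.3); togo((.4453,-.2481,.17),53.1)
E
```

```text
time_s: 30.0
tcp_pos: [0.6508, -0.0797, 0.0504]
tcp_rot: [180.0, -0.0, 92.3]
force: [-0.7, 1.0, 5.7]
finger_gap: 0.0395
grip_force: 25.0
time_s: 30.9
tcp_pos: [0.6513, -0.0798, 0.1709]
tcp_rot: [179.8, 0.0, 92.3]
force: [-0.2, -0.1, -1.1]
finger_gap: 0.065
grip_force: 0.0
plinth [0.5154 0.1208] [24.1 60.9] yaw 172.9 px [155.   8.] 786
plinth [ 0.6477 -0.0153] [45.5 63.7] yaw 92.3 px [276. 135.] 2912
plinth [ 0.6511 -0.0914] [45.5 64. ] yaw 92.3 px [277. 208.] 2612
plinth [ 0.4933 -0.2324] [57.9 21.7] yaw 56.6 px [149. 308.] 302
plinth [ 0.8239 -0.2207] [21.4 61.3] yaw 128.2 px [408. 310.] 347
t 30.95 pos [ 0.6504 -0.0797  0.1695] rot [ 1.7998e+02 -1.0000e-02  9.2340e+01] gap 0.0649 | TURN FIRST rv [ 0.  -0.  39.2] then shift [-0.2579 -0.0629 -0.0005]
```

```bash
python3 -m pendant '[[[0,0,0],[0,0,7.8],-0.4],[[0,0,0],[0,0,7.8],-0.4],[[0,0,0],[0,0,7.8],-0.4],[[0,0,0],[0,0,7.8],-0.4],[[0,0,0],[0,0,8],-0.4],[[-0.043,-0.0105,0],[0,0,0],-0.4],[[-0.043,-0.0105,0],[0,0,0],-0.4],[[-0.043,-0.0105,0],[0,0,0],-0.4],[[-0.043,-0.0105,0],[0,0,0],-0.4],[[-0.043,-0.0105,0],[0,0,0],-0.4],[[-0.043,-0.0105,0],[0,0,0],-0.4]]'; python3 -m pendant '[[[0,0,0],[0,0,0],-0.4],[[0,0,0],[0,0,0],-0.4],[[0,0,0],[0,0,0],-0.4]]'; python3 - <<'E'
from pk import *
look(lim=.2); togo((.4453,-.2481,.004),53.1)
E
```

```text
time_s: 32.05
tcp_pos: [0.4432, -0.2489, 0.1681]
tcp_rot: [-179.9, 0.1, 53.1]
force: [0.4, -0.2, -0.2]
finger_gap: 0.0652
grip_force: 0.0
time_s: 32.35
tcp_pos: [0.4461, -0.2476, 0.1688]
tcp_rot: [-179.9, 0.0, 53.2]
force: [0.9, 1.2, 0.2]
finger_gap: 0.0654
grip_force: 0.0
plinth [ 0.3574 -0.1503] [15.4 84.7] yaw 160.1 px [161. 175.] 277
plinth [ 0.4454 -0.2486] [56.2 38.9] yaw 52.4 px [279. 199.] 2025
plinth [ 0.3352 -0.2522] [42.9 56.2] yaw 148.2 px [212. 254.] 365
plinth [ 0.4297 -0.3544] [59.4 38.8] yaw 59.5 px [322. 281.] 1409
t 32.4 pos [ 0.4463 -0.2475  0.1688] rot [-179.96    0.     53.24] gap 0.065 | TURN FIRST rv [-0.   0.   0.1] then shift [-0.0011 -0.0005  0.1648]
```

Plinth confirmed at (0.4454, -0.2486), yaw 52.8°.

```bash
python3 -m pendant '[[[-0.001,0,0.04],[0,0,0],-0.4],[[0,0,0.05],[0,0,0],-0.4],[[0,0,0.04],[0,0,0],-0.4],[[0,0,0.022],[0,0,0],-0.4],[[0,0,0.013],[0,0,0],-0.4],[[0,0,0],[0,0,0],-0.4],[[0,0,0],[0,0,0],0.6],[[0,0,0],[0,0,0],0.6],[[0,0,0],[0,0,0],0.6],[[0,0,0],[0,0,0],0.6],[[0,0,0],[0,0,0],0.6],[[0,0,0],[0,0,0],0.6]]' 25; python3 -m pendant '[[[0,0,-0.02],[0,0,0],0.6],[[0,0,-0.03],[0,0,0],0.6],[[0,0,-0.04],[0,0,-7.8],0.6],[[0,0,-0.02],[0,0,-7.8],0.6],[[0,0,0],[0,0,-7.8],0.6],[[0,0,0],[0,0,-7.8],0.6],[[0,0,0],[0,0,-8.2],0.6],[[0,0,0],[0,0,0],0.6],[[0,0,0],[0,0,0],0.6]]' 25; python3 - <<'E'
from pk import *
slot(-.066,.10)
E
```

```text
time_s: 33.6
tcp_pos: [0.4455, -0.2494, 0.0055]
tcp_rot: [179.9, -0.0, 53.1]
force: [-0.4, 0.4, 9.5]
finger_gap: 0.0394
grip_force: 25.0
time_s: 34.5
tcp_pos: [0.4447, -0.2494, 0.1148]
tcp_rot: [180.0, -0.0, 92.3]
force: [0.2, -1.1, -0.8]
finger_gap: 0.0395
grip_force: 25.0
t 34.5 pos [ 0.4447 -0.2494  0.1148] rot [179.97  -0.    92.28] gap 0.0395 | TURN FIRST rv [ 0.  -0.  -0.3] then shift [0.0938 0.2132 0.0148]
```

```bash
python3 -m pendant '[[[0.0188,0.0426,0],[0,0,-0.3],0.6],[[0.0188,0.0426,0],[0,0,0],0.6],[[0.0188,0.0426,0],[0,0,0],0.6],[[0.0188,0.0426,0],[0,0,0],0.6],[[0.0188,0.0426,0],[0,0,0],0.6],[[0,0,0.02],[0,0,0],0.6],[[0,0,0.02],[0,0,0],0.6],[[0,0,0.012],[0,0,0],0.6],[[0,0,0.006],[0,0,0],0.6],[[0,0,0],[0,0,0],0.6],[[0,0,0],[0,0,0],0.6]]' 25; python3 - <<'E'
from pk import *
slot(-.066,.0503)
E
```

```text
time_s: 35.6
tcp_pos: [0.6533, -0.1455, 0.0572]
tcp_rot: [180.0, 0.0, 92.8]
force: [-0.4, 1.0, -0.0]
finger_gap: 0.0395
grip_force: 25.0
t 35.6 pos [ 0.6533 -0.1455  0.0572] rot [1.7996e+02 1.0000e-02 9.2760e+01] gap 0.0395 | TURN FIRST rv [0.  0.  0.2] then shift [-0.0005  0.0002  0.0069]
```

```bash
python3 -m pendant '[[[0,0,0.004],[0,0,0],0.6],[[0,0,0.002],[0,0,0],0.6],[[0,0,0.001],[0,0,0],0.6],[[0,0,0],[0,0,0],0.6]]' 25;  python3 -m pendant '[[[0,0,0],[0,0,0],-0.3],[[0,0,0],[0,0,0],-0.3],[[0,0,0],[0,0,0],-0.3],[[0,0,0],[0,0,0],-0.3],[[0,0,-0.03],[0,0,0],-0.3],[[0,0,-0.04],[0,0,0],-0.3],[[0,0,-0.05],[0,0,0],-0.3],[[0,0,0],[0,0,0],-0.4],[[0,0,0],[0,0,0],-0.4]]' 25; python3 - <<'E'
from pk import *
look(lim=.4); togo((.4299,-.3543,.17),59.2)
E
```

```text
time_s: 36.0
tcp_pos: [0.6533, -0.1452, 0.0506]
tcp_rot: [179.9, -0.0, 92.8]
force: [-2.6, 0.7, 7.0]
finger_gap: 0.0398
grip_force: 25.0
time_s: 36.9
tcp_pos: [0.6537, -0.1451, 0.1709]
tcp_rot: [179.8, 0.0, 92.8]
force: [-0.3, -0.3, -1.5]
finger_gap: 0.0645
grip_force: 0.0
plinth [ 0.6472 -0.0049] [45.6 63.9] yaw 92.9 px [278.  62.] 2883
plinth [ 0.6509 -0.0816] [45.6 64.1] yaw 92.4 px [278. 136.] 2912
plinth [ 0.6537 -0.1567] [45.5 64. ] yaw 92.8 px [277. 208.] 2620
plinth [ 0.3373 -0.25  ] [47. 59.] yaw 148.3 px [ 46. 262.] 526
plinth [ 0.497  -0.2991] [57.9 21.7] yaw 57.1 px [150. 308.] 288
plinth [ 0.8274 -0.2846] [21.1 61.3] yaw 128.7 px [408. 310.] 355
t 36.95 pos [ 0.6529 -0.1449  0.1695] rot [ 1.7998e+02 -1.0000e-02  9.2840e+01] gap 0.0648 | TURN FIRST rv [ 0.  -0.  33.6] then shift [-0.2941 -0.0843 -0.0005]
```

```bash
python3 -m pendant '[[[0,0,0],[0,0,8.4],-0.4],[[0,0,0],[0,0,8.4],-0.4],[[0,0,0],[0,0,8.4],-0.4],[[0,0,0],[0,0,8.4],-0.4],[[-0.042,-0.012,0],[0,0,0],-0.4],[[-0.042,-0.012,0],[0,0,0],-0.4],[[-0.042,-0.012,0],[0,0,0],-0.4],[[-0.042,-0.012,0],[0,0,0],-0.4],[[-0.042,-0.012,0],[0,0,0],-0.4],[[-0.042,-0.012,0],[0,0,0],-0.4],[[-0.042,-0.012,0],[0,0,0],-0.4]]'; python3 -m pendant '[[[0,0,0],[0,0,0],-0.4],[[0,0,0],[0,0,0],-0.4],[[0,0,0],[0,0,0],-0.4]]'; python3 - <<'E'
from pk import *
look(lim=.1); togo((.4298,-.3543,.004),59.2)
E
```

```text
time_s: 38.05
tcp_pos: [0.4284, -0.3551, 0.168]
tcp_rot: [-179.8, 0.0, 59.2]
force: [-0.6, -1.9, -0.0]
finger_gap: 0.065
grip_force: 0.0
time_s: 38.35
tcp_pos: [0.4311, -0.3536, 0.1686]
tcp_rot: [-179.9, -0.0, 59.3]
force: [0.3, 0.6, -0.1]
finger_gap: 0.065
grip_force: 0.0
plinth [ 0.4299 -0.3554] [56.1 38.5] yaw 58.6 px [278. 200.] 1972
t 38.4 pos [ 0.4314 -0.3534  0.1687] rot [-1.7993e+02 -3.0000e-02  5.9350e+01] gap 0.0652 | TURN FIRST rv [-0.1 -0.   0.2] then shift [-0.0016 -0.0009  0.1647]
```

```bash
python3 -m pendant '[[[-0.002,0,0.04],[-0.1,0,0.2],-0.4],[[0,0,0.05],[0,0,0],-0.4],[[0,0,0.04],[0,0,0],-0.4],[[0,0,0.022],[0,0,0],-0.4],[[0,0,0.013],[0,0,0],-0.4],[[0,0,0],[0,0,0],-0.4],[[0,0,0],[0,0,0],0.6],[[0,0,0],[0,0,0],0.6],[[0,0,0],[0,0,0],0.6],[[0,0,0],[0,0,0],0.6],[[0,0,0],[0,0,0],0.6],[[0,0,0],[0,0,0],0.6]]' 25; python3 -m pendant '[[[0,0,-0.02],[0,0,0],0.6],[[0,0,-0.03],[0,0,0],0.6],[[0,0,-0.04],[0,0,-8.4],0.6],[[0,0,-0.02],[0,0,-8.4],0.6],[[0,0,0],[0,0,-8.4],0.6],[[0,0,0],[0,0,-8.4],0.6],[[0,0,0],[0,0,0],0.6],[[0,0,0],[0,0,0],0.6]]' 25; python3 - <<'E'
from pk import *
slot(-.132,.10)
E
```

```text
time_s: 39.6
tcp_pos: [0.4302, -0.3568, 0.0056]
tcp_rot: [179.8, -0.0, 59.0]
force: [-0.8, 1.4, 8.1]
finger_gap: 0.0396
grip_force: 25.0
time_s: 40.4
tcp_pos: [0.4293, -0.3566, 0.1147]
tcp_rot: [179.9, 0.0, 92.4]
force: [0.2, -0.4, -1.2]
finger_gap: 0.0401
grip_force: 25.0
t 40.4 pos [ 0.4293 -0.3566  0.1147] rot [1.7989e+02 5.0000e-02 9.2360e+01] gap 0.0401 | TURN FIRST rv [ 0.1  0.  -0.2] then shift [0.1342 0.2335 0.0147]
```

```bash
python3 -m pendant '[[[0.0224,0.0389,0],[0.1,0,-0.2],0.6],[[0.0224,0.0389,0],[0,0,0],0.6],[[0.0224,0.0389,0],[0,0,0],0.6],[[0.0224,0.0389,0],[0,0,0],0.6],[[0.0224,0.0389,0],[0,0,0],0.6],[[0.0224,0.0389,0],[0,0,0],0.6],[[0,0,0.02],[0,0,0],0.6],[[0,0,0.02],[0,0,0],0.6],[[0,0,0.012],[0,0,0],0.6],[[0,0,0.006],[0,0,0],0.6],[[0,0,0],[0,0,0],0.6],[[0,0,0],[0,0,0],0.6]]' 25; python3 - <<'E'
from pk import *
slot(-.132,.0503)
E
```

```text
time_s: 41.6
tcp_pos: [0.6562, -0.2113, 0.057]
tcp_rot: [180.0, 0.1, 92.8]
force: [0.2, 0.1, -0.5]
finger_gap: 0.0398
grip_force: 25.0
t 41.6 pos [ 0.6562 -0.2113  0.057 ] rot [1.7998e+02 7.0000e-02 9.2760e+01] gap 0.0398 | TURN FIRST rv [0.  0.1 0.2] then shift [-0.0005  0.0002  0.0067]
```

```bash
python3 -m pendant '[[[0,0,0.004],[0,0,0],0.6],[[0,0,0.002],[0,0,0],0.6],[[0,0,0.001],[0,0,0],0.6],[[0,0,0],[0,0,0],0.6]]' 25;  python3 -m pendant '[[[0,0,0],[0,0,0],-0.3],[[0,0,0],[0,0,0],-0.3],[[0,0,0],[0,0,0],-0.3],[[0,0,0],[0,0,0],-0.3],[[0,0,-0.03],[0,0,0],-0.3],[[0,0,-0.04],[0,0,0],-0.3],[[0,0,-0.05],[0,0,0],-0.3],[[0,0,0],[0,0,0],-0.4],[[0,0,0],[0,0,0],-0.4]]' 25; python3 - <<'E'
from pk import *
look(lim=.28); togo((.515,.1331,.17),7.7);togo((.515,.1331,.17),187.7)
g=grab('top')
for c,a,m in plinths(g,40,600,(180,160,430,300)): print(np.round(c),a,onz(g,c,.014 if c[1]>195 else .06)[:2])
E
```

```text
time_s: 42.0
tcp_pos: [0.6563, -0.2111, 0.0506]
tcp_rot: [180.0, 0.1, 92.8]
force: [-1.7, 0.9, 8.3]
finger_gap: 0.0396
grip_force: 25.0
time_s: 42.9
tcp_pos: [0.6567, -0.2109, 0.1708]
tcp_rot: [179.9, 0.1, 92.8]
force: [1.1, -0.6, -0.4]
finger_gap: 0.0648
grip_force: 0.0
plinth [ 0.6479 -0.0157] [45.2 22.9] yaw 3.0 px [278.  10.] 917
plinth [ 0.6502 -0.0709] [45.4 63.9] yaw 92.8 px [278.  62.] 2878
plinth [ 0.6534 -0.1466] [45.4 63.7] yaw 92.8 px [277. 135.] 2926
plinth [ 0.6567 -0.2222] [45.5 65. ] yaw 92.8 px [277. 207.] 2641
plinth [ 0.4999 -0.3652] [58.  21.7] yaw 57.1 px [150. 308.] 292
plinth [ 0.8306 -0.3506] [21.4 60.9] yaw 128.7 px [408. 310.] 356
t 42.95 pos [ 0.6559 -0.2105  0.1693] rot [-1.800e+02  5.000e-02  9.284e+01] gap 0.0651 | TURN FIRST rv [ 0.   0.  85.1] then shift [-0.0936 -0.3594 -0.0007]
t 42.95 pos [ 0.6559 -0.2105  0.1693] rot [-1.800e+02  5.000e-02  9.284e+01] gap 0.0651 | TURN FIRST rv [ -0.    0.  -94.9] then shift [ 0.0936  0.3594 -0.0007]
[226. 227.] 142 [0.51195477 0.12778648]
```

```bash
python3 -m pendant '[[[0,0,0],[0,0,8.5],-0.4],[[0,0,0],[0,0,8.5],-0.4],[[0,0,0],[0,0,8.5],-0.4],[[0,0,0],[0,0,8.5],-0.4],[[0,0,0],[0,0,8.5],-0.4],[[0,0,0],[0,0,8.5],-0.4],[[0,0,0],[0,0,8.5],-0.4],[[0,0,0],[0,0,8.5],-0.4],[[0,0,0],[0,0,8.5],-0.4],[[0,0,0],[0,0,8.5],-0.4]]'; python3 -m pendant '[[[-0.0117,-0.0449,0],[0,0,0],-0.4],[[-0.0117,-0.0449,0],[0,0,0],-0.4],[[-0.0117,-0.0449,0],[0,0,0],-0.4],[[-0.0117,-0.0449,0],[0,0,0],-0.4],[[-0.0117,-0.0449,0],[0,0,0],-0.4],[[-0.0117,-0.0449,0],[0,0,0],-0.4],[[-0.0117,-0.0449,0],[0,0,0],-0.4],[[-0.0117,-0.0449,0],[0,0,0],-0.4],[[0,0,0],[0,0,0],-0.4],[[0,0,0],[0,0,0],-0.4],[[0,0,0],[0,0,0],-0.4]]'; python3 - <<'E'
from pk import *
look(lim=.1); togo((.515,.1331,.004),7.7)
E
```

```text
time_s: 44.0
tcp_pos: [0.6552, -0.2105, 0.1675]
tcp_rot: [180.0, 0.2, 7.5]
force: [0.4, 0.9, -0.6]
finger_gap: 0.0647
grip_force: 0.0
time_s: 45.1
tcp_pos: [0.5145, 0.1311, 0.1686]
tcp_rot: [179.9, 0.1, 7.8]
force: [0.4, -0.6, 0.5]
finger_gap: 0.065
grip_force: 0.0
plinth [0.5155 0.1333] [55.1 38.7] yaw 7.4 px [277. 196.] 2011
t 45.15 pos [0.5147 0.1307 0.1688] rot [1.7988e+02 4.0000e-02 7.7000e+00] gap 0.065 | TURN FIRST rv [0.1 0.  0. ] then shift [ 0.0006 -0.0024  0.1648]
```

```bash
python3 -m pendant '[[[0.001,-0.0024,0.04],[0.1,0,0],-0.4],[[0,0,0.05],[0,0,0],-0.4],[[0,0,0.04],[0,0,0],-0.4],[[0,0,0.022],[0,0,0],-0.4],[[0,0,0.013],[0,0,0],-0.4],[[0,0,0],[0,0,0],-0.4],[[0,0,0],[0,0,0],0.6],[[0,0,0],[0,0,0],0.6],[[0,0,0],[0,0,0],0.6],[[0,0,0],[0,0,0],0.6],[[0,0,0],[0,0,0],0.6],[[0,0,0],[0,0,0],0.6]]' 25; python3 -m pendant '[[[0,0,-0.02],[0,0,0],0.6],[[0,0,-0.03],[0,0,0],0.6],[[0,0,-0.04],[0,0,-8.5],0.6],[[0,0,-0.02],[0,0,-8.5],0.6],[[0,0,0],[0,0,-8.5],0.6],[[0,0,0],[0,0,-8.5],0.6],[[0,0,0],[0,0,-8.5],0.6],[[0,0,0],[0,0,-8.5],0.6],[[0,0,0],[0,0,-8.5],0.6],[[0,0,0],[0,0,-8.5],0.6],[[0,0,0],[0,0,-8.5],0.6],[[0,0,0],[0,0,-8.4],0.6]]' 25; python3 - <<'E'
from pk import *
slot(.132,.10)
E
```

```text
time_s: 46.35
tcp_pos: [0.5155, 0.1349, 0.0049]
tcp_rot: [-180.0, -0.1, 7.8]
force: [-0.2, -0.8, 6.3]
finger_gap: 0.0395
grip_force: 25.0
time_s: 47.55
tcp_pos: [0.5149, 0.135, 0.1143]
tcp_rot: [-180.0, -0.0, 93.1]
force: [-0.6, -0.2, -1.0]
finger_gap: 0.0396
grip_force: 25.0
t 47.55 pos [0.5149 0.135  0.1143] rot [-1.7999e+02 -4.0000e-02  9.3100e+01] gap 0.0396 | TURN FIRST rv [-0.  -0.   0.5] then shift [-0.0889  0.1257  0.0143]
```

```bash
python3 -m pendant '[[[-0.0222,0.0314,0],[0,0,0.3],0.6],[[-0.0222,0.0314,0],[0,0,0],0.6],[[-0.0222,0.0314,0],[0,0,0],0.6],[[-0.0222,0.0314,0],[0,0,0],0.6],[[0,0,0.02],[0,0,0],0.6],[[0,0,0.02],[0,0,0],0.6],[[0,0,0.012],[0,0,0],0.6],[[0,0,0.006],[0,0,0],0.6],[[0,0,0],[0,0,0],0.6],[[0,0,0],[0,0,0],0.6]]' 25; python3 - <<'E'
from pk import *
slot(.132,.0503)
E
```

```text
time_s: 48.55
tcp_pos: [0.6447, 0.0519, 0.0566]
tcp_rot: [180.0, -0.0, 92.4]
force: [0.4, 0.0, 0.1]
finger_gap: 0.0395
grip_force: 25.0
t 48.55 pos [0.6447 0.0519 0.0566] rot [ 1.7998e+02 -5.0000e-02  9.2450e+01] gap 0.0395 | TURN FIRST rv [ 0.  -0.  -0.2] then shift [-0.     -0.0002  0.0063]
```

```bash
python3 -m pendant '[[[0,0,0.004],[0,0,0],0.6],[[0,0,0.002],[0,0,0],0.6],[[0,0,0],[0,0,0],0.6]]' 25;  python3 -m pendant '[[[0,0,0],[0,0,0],-0.3],[[0,0,0],[0,0,0],-0.3],[[0,0,0],[0,0,0],-0.3],[[0,0,0],[0,0,0],-0.3],[[0,0,-0.03],[0,0,0],-0.3],[[0,0,-0.04],[0,0,0],-0.3],[[0,0,-0.05],[0,0,0],-0.3],[[0,0,-0.05],[0,0,0],-0.4],[[-0.045,0,-0.05],[0,0,0],-0.4],[[-0.045,0,-0.05],[0,0,0],-0.4],[[0,0,0],[0,0,0],-0.4],[[0,0,0],[0,0,0],-0.4]]' 25; python3 - <<'E'
from pk import *
f=grab('wrist','w10'); togo((.5,0,.3),90)
m=[]
for c,a,k in plinths(f,200,9000,(200,0,360,300)):
    ys,xs=np.nonzero(k); P=np.array([onz(f,(x,y),.056,True)[:2] for x,y in zip(xs,ys)]).astype(np.float32)
    rc=cv2.minAreaRect(P*1000); d=np.array(rc[0])/1000-BC; print(np.round(c),'along',round(d@BD*1000,1),'across',round(d@np.array([.999,.0454])*1000,1),np.round(rc[1],1),round(rc[2],1))
E
```

```text
time_s: 48.85
tcp_pos: [0.6444, 0.0517, 0.05]
tcp_rot: [-180.0, -0.0, 92.4]
force: [-0.2, 0.1, -1.1]
finger_gap: 0.0396
grip_force: 25.0
time_s: 50.05
tcp_pos: [0.6474, -0.0162, 0.2952]
tcp_rot: [179.9, -0.1, 92.3]
force: [0.2, 0.4, -1.1]
finger_gap: 0.0652
grip_force: 0.0
t 50.1 pos [ 0.6469 -0.0149  0.2939] rot [-1.7996e+02 -8.0000e-02  9.2430e+01] gap 0.0651 | TURN FIRST rv [-0.  -0.1  2.4] then shift [ 0.0149 -0.1469 -0.0061]
[278. 130.] along 133.0 across -0.0 [38.6 53.9] 2.4
[278. 182.] along 66.8 across -0.0 [38.9 55.6] 2.9
[278. 230.] along 1.8 across 0.1 [39.1 56. ] 2.3
[278. 274.] along -64.1 across -0.2 [39.1 58.2] 2.5
```

View pics/w10.png

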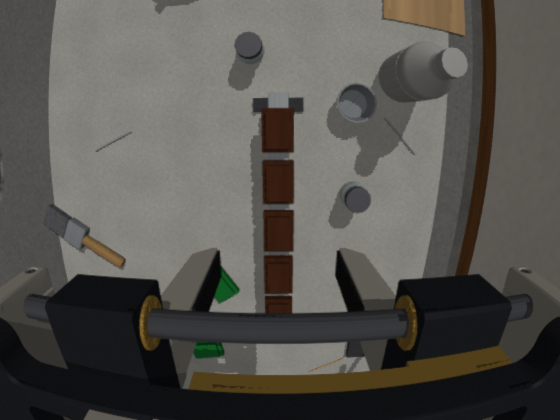

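All five plinths sit on the bar at (278,130), (278,182), (278,230), (278,274) and (278,305), evenly spaced. I'll do one last check of the fifth plinth from the scene camera, then hand in.

```bash
python3 - <<'E'
from pk import *
f=grab('scene')
for c,a,k in plinths(f,60,3000,(60,120,400,420)):
    d=onz(f,c,.055)[:2]-BC; print(np.round(c),a,'along',round(d@BD*1000,1),'across',round(d@np.array([.999,.0454])*1000,1))
print({k:v for k,v in zip(['proj5'],[proj(f,(*(BC-.132*BD),.055))])}, manip.state()['time_s'])
E
```

```text
[302. 238.] 1433 along 17.0 across -0.2
[266. 287.] 445 along -134.2 across -0.5
{'proj5': array([267.06650384, 286.47438053])} 50.15
```

The fifth plinth is confirmed at -134 mm along the bar and centred. The other four merge into one blob on the bar.

```bash
python3 -c "
from station import manip
print(manip.finish_job())"
```

```text
the job is handed in; nothing more can be done
None
```

The job is handed in: in the last camera checks all five plinths lay flat, centred and about 66 mm apart on the bar, the knob pointer was on the brass marker, and the collar was home at its locked mark; no verdict came back.

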